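# Butt a sample carrier against the master on the inspection rest and lock the side stop

## Robot

A 7-joint arm with a two-finger parallel gripper is mounted at the origin on the work surface. World frame = base frame: x ahead of the robot, y to its left, z up, the work surface at z = 0. Lengths are in mm, angles in rad, forces in N, time in s.
With the tool pointing down it reaches from about 350 to 900 mm from the base axis. Payload 7.2 kg.
Tool frame: the origin (TCP) lies at the very end of the fingers, on their centre line; the grasp point (between the pads) lies 19 mm behind it; z points along the fingers, y is the direction in which the jaws open and shut (so a half turn about z gives the same grasp; the last joint's range is limited). The gripper opens to 85 mm and grips with 20 to 120 N. Pads are 22 mm wide; open, the fingers measure 114 mm over their backs; the gripper's body (76 mm by 85 mm) begins 54 mm behind the grasp point. The pads swing forward as they close: fully open they stand 13 mm farther back than shut.
Start: joints at [1.22, 0.411, -0.013, 1.596, 0.006, 1.134, -0.082], TCP at [174.391, -600.18, 231.297] pointing down, gripper open.
Joint ranges: [-2.95, 2.95], [-0.29, 1.99], [-1.47, 1.44], [0.14, 2.54], [-1.03, 4.17], [0.13, 1.85], [-2.86, 2.86]. Speed limits (rad/s): [2.39, 2.39, 3.01, 3.01, 3.14, 3.14, 3.14].

## Interface

Orientations are given as a rotation vector (axis times angle).
In Python, from plant import manip, optics gives the robot as it stands.
- The arm moves only by the shell command python3 -m jog 'ROWS' [FORCE]. ROWS is text: rows parted by semicolons, each of 7 numbers parted by spaces: the shift along the world's x, y, z in cm, then the turn, a rotation vector about the world's x, y, z in degrees, then the gripper command: -1 is shut, 1 is fully open, values between are in proportion. A call has 1 to 12 rows; each row shifts and turns the commanded pose from where the row before left it; what a row does not reach is not made up. A row lasts 1/10 s, in which the tool goes at most 50 mm and 8.59 degrees, less where a joint would pass 70% of its speed; a pose out of reach is approached as far as the arm can. A call is refused whole if a number of a shift passes 5 or a number of a turn 8.59, either way. A call with a gripper value outside its range is refused whole. The fingers move at their own pace and stop on an object; FORCE is the grip in N (left out, the last holds). Time passes only in rows, so rows that do not move let the fingers close. It gives the time, the measured TCP pose, the force and the opening at its end, in the units of the state.
- manip.sense(): the state, without advancing time (a new reading comes with each control period).
- optics.camera(name): name is "side" or "top"; returns (picture, depth): 420x560x3 uint8, blue, green, red; 420x560 float32, mm along the optical axis (not along the pixel's ray), 0 where there is no reading.
- optics.camera_params(name): a dict with "mtx" (3x3 intrinsics, pixels), "T" (4x4, takes a point from camera to world coordinates). Camera axes: x right, y up, looking along -z (the intrinsics and any distortion apply to the point x, -y, -z); pixel columns grow to the right and rows downward; lengths in mm; the calibration is good to about 2 mm. A picture is of the moment at which its call begins. camera_params takes no time and is no camera call.
- manip.close_job(): hands the job in, once; it reports no verdict.
The state is a dict: "time": time; "joints": joint angles; "joint_velocities": joint speeds; "joint_torque": joint torques, N m; "tool_pos": TCP position; "eef_rot": TCP orientation; "force": force on the tool from outside, world axes, zero at the start; "ft_torque": the same for the moment, N m; "grip_width": finger opening in mm.
Only numpy, scipy, OpenCV 4.12 (cv2) and the standard library are available. Lean on these libraries where they do the work, as an engineer would, in place of code of your own. Each camera call takes 0.05 s, during which the arm holds its last target.

## Task

Lay the loose sample carrier on the sloping rest, seated on its ledge between the master carrier and the side stop, and slide the side stop up behind it so that the sample is pressed, firmly but without banging, flush against the master with no gap. Then run the stop's brass jam nut clockwise down until it is tight, leaving the row closed and the stop up against the sample. Do not disturb the cartons, pen and loupe.

Things in the scene. Friction and masses are not known exactly. Their poses are not given: they have to be found in the camera images.
- sample: the loose sample carrier: a flat aluminium block, 80 mm along its x, 50 mm along its y, 14 mm thick, 0.11 to 0.23 kg, with an inset black plate and four copper bars on top. Lies flat on the desk on a white sheet, top up, turned up to 0.7 rad. Origin: centre of the underside, z up. Both ends are alike: half a turn makes no difference.
- rest: grey sloping rest, fixed on the desk. Origin: centre of its foot, z vertical, x level towards its high back, y to the left along its ledge. Its face, 290 mm wide, slopes 30 degrees: low side towards the robot, back 90 mm high. A ledge rail, 22 mm wide, 10 mm off the slope, runs along the low edge; a carrier rests its 50 mm end on the rail. Friction keeps a carrier from sliding down by itself.
- master: fixed master carrier, shaped like the sample but with blue end strips, screwed to the right (-y) end of the rest, lower end on the ledge. Origin: centre of its underside; x points up the slope, y to the left along the ledge, z square off the slope (30 degrees from vertical). A sample seated on slope and ledge and flush against it stands in this frame at (0, 50, 0) mm, axes parallel.
- stop (a joint): travel of the side stop along the ledge rail (m): 0 at the far left, growing to the right towards the master, at most 0.118; about 0.110 with a flush sample in place. Slides stiffly (4 N, plus 1 to 3 N once it pushes the sample) and stays where it is left. At the start the free bay between master and stop is 130 to 160 mm wide.
- stop_face (a point): middle of the stop's pushing face, which looks to the right towards the sample. The face belongs to a steel fence blade 76 mm long up the slope, 12 mm wide, its top 17.5 mm off the slope. The blade is one piece with a shoe on the ledge rail, 26 mm (x) by 40 mm (y), top 17.5 mm off the slope.
- nut_grip (a point): on the axis of the brass knurled jam nut, 28.5 mm off the slope, mid-height of the nut (26 mm across, 20 mm tall; tight it spans 18 to 38 mm off the slope). It sits on a stud above the stop's shoe, 22 mm left of the pushing face, axis square to the slope (leaning 30 degrees to the robot). The 8 mm stud ends 55 mm off the slope. The stop can be slid by pinching and dragging the nut.
- nut (a joint): angle of the jam nut on its stud (rad), growing clockwise seen from above (tightening). It bears on the shoe from 2.95 and is hard down at 3.03; starts 1.4 to 2.5 short of that. Takes about 0.1 N m to turn, sinks 3 mm a turn, stays where it is left. Tight, it holds the stop against about 15 N; before that the stop still gives way to a sideways push of 4 N.
- carton_a: long white carton, 125 x 24 x 24 mm, blue label, lying on the sheet near the sample; origin centre of the underside
- carton_b: long white carton, 125 x 24 x 24 mm, blue label, right of the rest; origin centre of the underside
- carton_c: long white carton, 125 x 24 x 24 mm, no label, right of the rest; origin centre of the underside
- pen: ball pen, 135 mm long, 10 mm thick, in front of the rest; origin centre of the underside
- loupe: dark eye loupe, 38 mm across, 36 mm high, standing between robot and rest; origin centre of the underside
There are look-alikes about, which are no part of the job. Of the things that look like the sample, take the one that is farthest to the robot's right at the start.

How it is judged:
By the outcome, as a careful person would: the job done as asked, in the order asked, and still so for the second after the job is handed in, with the robot touching nothing.
It also fails if it takes over 58 s, if anything falls off the work surface, if the arm or the gripper's body presses on something with over 40 N, if the wrist force passes 120 N, or if a joint passes its speed limit or range.

## Working session

There is one attempt and no reset: what is moved stays moved. The work goes in short steps, Python scripts to look and compute and a shell command to move; the robot and the scene stay as the last step left them, time stands still between calls to the robot, and variables do not carry over. Pictures are saved under pics/ and viewed, and the job is handed in when it is done.

```bash
mkdir -p pics; ls; cat > h.py <<'E'
import numpy as np, cv2
from plant import manip, optics
from scipy.spatial.transform import Rotation as R
def snap(tag):
    for n in ("top","side"):
        im,d=optics.camera(n); cv2.imwrite(f"pics/{tag}_{n}.png",im); np.savez(f"pics/{tag}_{n}.npz",im=im,d=d)
def load(tag,n):
    z=np.load(f"pics/{tag}_{n}.npz"); return z['im'],z['d']
def pts(tag,n,uv,dep=None):
    im,d=load(tag,n); p=optics.camera_params(n); K=np.array(p['mtx']);T=np.array(p['T'])
    out=[]
    for u,v in uv:
        z=d[int(round(v)),int(round(u))] if dep is None else dep
        x=(u-K[0,2])/K[0,0]*z; y=(v-K[1,2])/K[1,1]*z
        out.append((T@[x,-y,-z,1])[:3])
    return np.array(out)
def cloud(tag,n):
    im,d=load(tag,n); p=optics.camera_params(n); K=np.array(p['mtx']);T=np.array(p['T'])
    v,u=np.mgrid[:d.shape[0],:d.shape[1]]
    P=np.stack([(u-K[0,2])/K[0,0]*d,-(v-K[1,2])/K[1,1]*d,-d,np.ones_like(d)],-1)
    return (P@T.T)[...,:3],d>0,im
def ray(n,uv,z):
    "pixel to plane z=const"
    p=optics.camera_params(n); K=np.array(p['mtx']);T=np.array(p['T']);o=[]
    for u,v in uv:
        r=T[:3,:3]@[(u-K[0,2])/K[0,0],-(v-K[1,2])/K[1,1],-1]; c=T[:3,3]; o.append(c+r*(z-c[2])/r[2])
    return np.array(o)
def crop(tag,n,x0,y0,x1,y1,s,out):
    im,_=load(tag,n); c=cv2.resize(im[y0:y1,x0:x1],None,fx=s,fy=s,interpolation=cv2.INTER_CUBIC); cv2.imwrite(f"pics/{out}.png",c)
E
python3 - <<'E'
from h import *
snap("a")
for n in("top","side"): print({k:np.round(v,3).tolist() if not isinstance(v,str) else v for k,v in optics.camera_params(n).items()})
print(manip.sense())
E
```

```text
pics
{'mtx': [[501.204, 0.0, 281.264], [0.0, 501.204, 216.235], [0.0, 0.0, 1.0]], 'T': [[-0.023, 0.981, -0.194, 169.916], [-1.0, -0.026, -0.009, 6.593], [-0.014, 0.194, 0.981, 1568.592], [0.0, 0.0, 0.0, 1.0]]}
{'mtx': [[383.079, 0.0, 271.864], [0.0, 383.079, 209.12], [0.0, 0.0, 1.0]], 'T': [[0.805, 0.413, -0.426, 104.638], [-0.593, 0.542, -0.595, -511.691], [-0.015, 0.731, 0.682, 670.35], [0.0, 0.0, 0.0, 1.0]]}
{'time': 0.1, 'joints': array([ 1.21981872,  0.41187017, -0.01271998,  1.59695094,  0.00561907,
        1.13429465, -0.08218749]), 'joint_velocities': array([-8.14250603e-04, -1.56518222e-03,  1.59960754e-03, -1.92955958e-03,
       -2.76488968e-04,  5.00670574e-04,  8.62627201e-05]), 'joint_torque': array([ 2.70283439e-03, -6.01834774e+01,  6.84118252e-01, -3.00091481e+01,
        1.40307349e-02,  6.42719620e-03,  3.22146695e-05]), 'tool_pos': array([ 174.22929602, -599.76406285,  230.50966048]), 'eef_rot': array([-3.10879533e+00, -4.42583977e-01,  5.12719414e-04]), 'force': array([-0.44721026,  0.08362974, -0.37575329]), 'ft_torque': array([ 0.01519332, -0.01357486,  0.01743469]), 'grip_width': 85.12199097395589}
```

View pics/a_top.png

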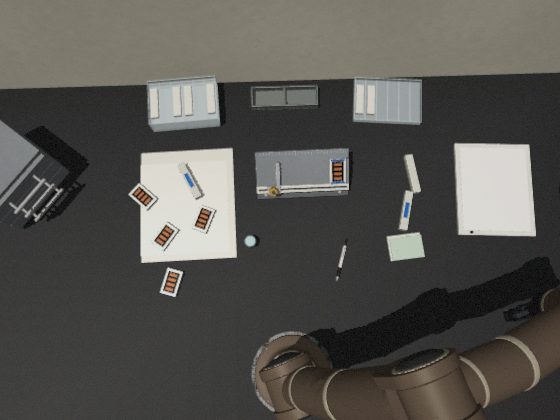

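View pics/a_side.png

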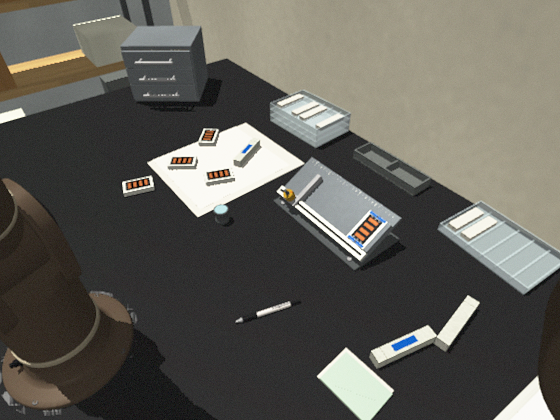

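The top view shows four look-alikes: (143,196), (165,236) and (204,219) on the sheet, and (172,282) off it. The one at (204,219) is farthest to the robot's right (image right = -y) and lies on the sheet. The rest spans (256..349,150..198), with the master at (338,171), the nut at (273,190) and the fence at (278,177).

```bash
python3 - <<'E'
from h import *
crop("a","top",130,145,260,260,6,"c_sam"); crop("a","top",250,140,355,205,7,"c_rest"); crop("a","side",260,140,420,280,5,"c_rest_side")
E
```

```text
(no output)
```

View pics/c_sam.png

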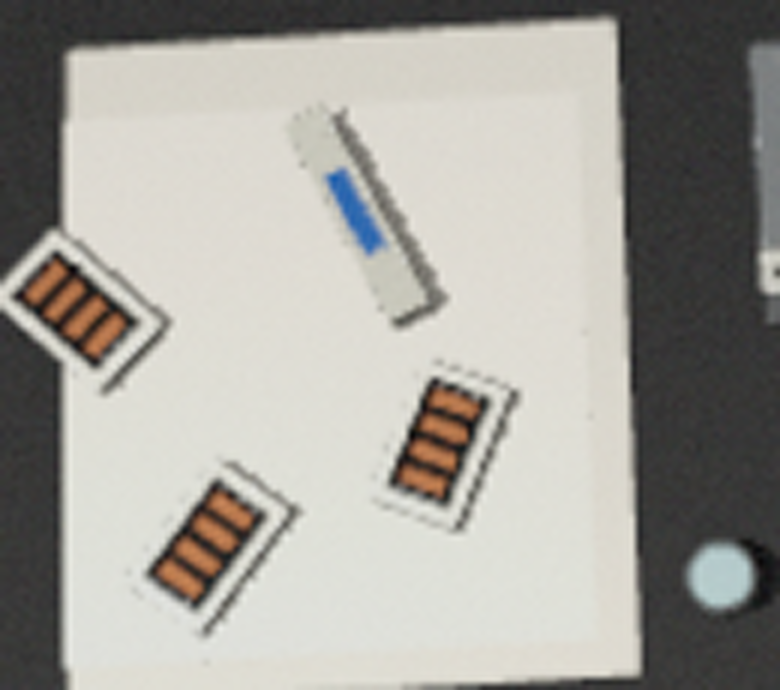

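View pics/c_rest.png

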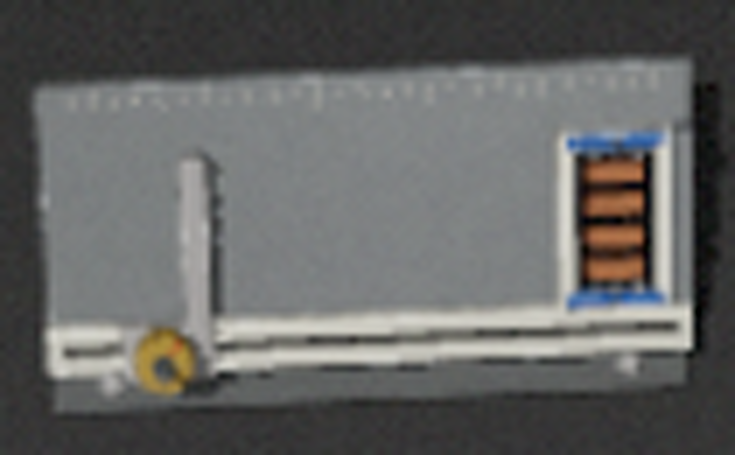

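View pics/c_rest_side.png

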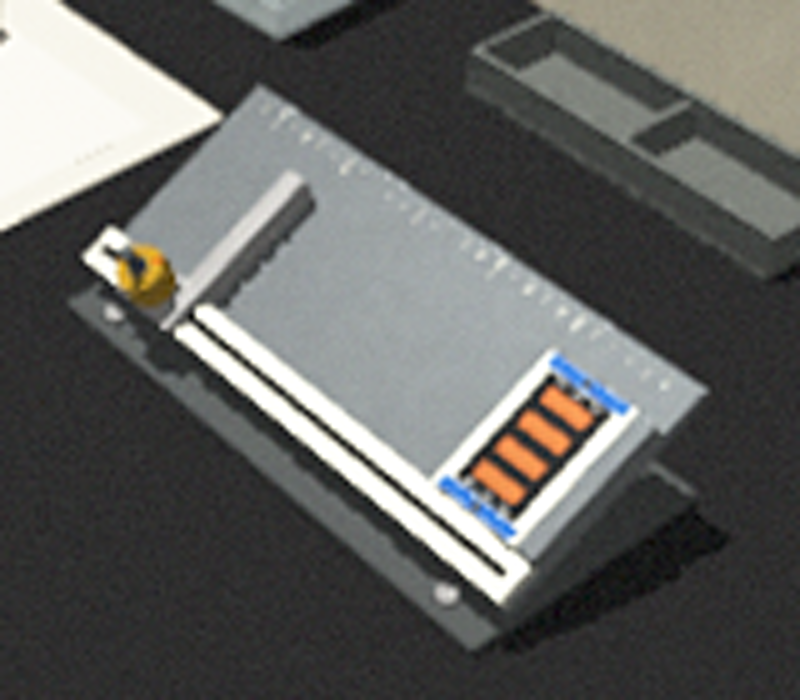

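```bash
cat > m.py <<'E'
from h import *
def copper(tag,n,box):
    im,_=load(tag,n); x0,y0,x1,y1=box
    c=im[y0:y1,x0:x1]; h=cv2.cvtColor(cv2.resize(c,None,fx=4,fy=4,interpolation=cv2.INTER_CUBIC),cv2.COLOR_BGR2HSV)
    m=((h[...,0]<20)&(h[...,1]>110)&(h[...,2]>90)).astype(np.uint8)
    v,u=np.nonzero(m); P=np.stack([x0+(u+.5)/4-.5,y0+(v+.5)/4-.5],1).astype(np.float32)
    return P
def onplane(n,uv,c,nrm):
    p=optics.camera_params(n); K=np.array(p['mtx']);T=np.array(p['T'])
    uv=np.asarray(uv,float); r=np.stack([(uv[:,0]-K[0,2])/K[0,0],-(uv[:,1]-K[1,2])/K[1,1],-np.ones(len(uv))],1)@T[:3,:3].T
    o=T[:3,3]; t=((c-o)@nrm)/(r@nrm); return o+r*t[:,None]
E
python3 - <<'E'
from m import *
for n,box in (("top",(190,200,222,238)),("side",(202,164,240,188))):
    P=copper("a",n,box); W=onplane(n,P,np.array([0,0,14.]),np.array([0,0,1.]))
    c,s,a=cv2.minAreaRect(W[:,:2].astype(np.float32)); print(n,len(P),c,W.mean(0),s,a)
    w,V=np.linalg.eigh(np.cov(W[:,:2].T)); print("long axis ang",np.arctan2(V[1,1],V[0,1]))
    C,ok,im=cloud("a",n); 
    u0,v0=P.mean(0).astype(int); print("cloud z",np.median(C[v0-3:v0+4,u0-3:u0+4],axis=(0,1)))
# rest face plane
for n,(x0,y0,x1,y1) in (("top",(285,160,325,182)),("side",(312,180,350,215))):
    C,ok,im=cloud("a",n); Q=C[y0:y1,x0:x1][ok[y0:y1,x0:x1]]
    c=Q.mean(0); nn=np.linalg.svd(Q-c)[2][2]; nn*=np.sign(nn[2]); print(n,"face",c,nn,np.degrees(np.arccos(nn[2])),np.arctan2(-nn[1],-nn[0]), (Q-c)@nn@((Q-c)@nn)/len(Q))
    print("desk z")
C,ok,_=cloud("a","top"); print(np.median(C[210:240,280:330],axis=(0,1)))
C,ok,_=cloud("a","side"); print(np.median(C[240:280,230:280],axis=(0,1)))
E
```

```text
top 1603 (478.4549255371094, 269.6177978515625) [478.3673901  269.83039468  14.        ] (27.084806442260742, 54.29644012451172) 68.59754180908203
long axis ang 2.77140911420276
cloud z [479.25472087 271.24932719  14.40576784]
side 1254 (481.2751159667969, 269.0209045410156) [481.94717763 268.68124207  14.        ] (29.401304244995117, 54.489013671875) 67.98340606689453
long axis ang 2.757862535946394
cloud z [482.10219749 271.14354754  14.56469379]
top face [614.10666505 -55.8254206   54.67448564] [-0.50237    -0.00774509  0.86461806] 30.160878521504404 0.01541587477932977 12.012281664572457
desk z
side face [623.28548443 -30.57503624  60.80511495] [-0.39215735  0.01765757  0.91972867] 23.113552593535918 -0.04499635350212125 89.31423923044426
desk z
[452.06474773 -52.16783312  -0.47576254]
[393.09704296 -37.71860827   0.60924013]
```

```bash
cat >> m.py <<'E'
def tri(a,b):
    A=[];o=[]
    for n,uv in (("top",a),("side",b)):
        p=optics.camera_params(n);K=np.array(p['mtx']);T=np.array(p['T'])
        r=T[:3,:3]@[(uv[0]-K[0,2])/K[0,0],-(uv[1]-K[1,2])/K[1,1],-1]; r/=np.linalg.norm(r)
        M=np.eye(3)-np.outer(r,r); A.append(M);o.append(M@T[:3,3])
    x=np.linalg.solve(sum(A),sum(o)); e=[np.linalg.norm(M@x-oo) for M,oo in zip(A,o)]
    return x,e
E
python3 - <<'E'
from m import *
PT=copper("a","top",(330,158,347,186)); PS=copper("a","side",(345,205,385,252))
print(len(PT),len(PS),PT.mean(0),PS.mean(0))
print("master copper tri",tri(PT.mean(0),PS.mean(0)))
psi=0.013; n=np.array([-.5*np.cos(psi),-.5*np.sin(psi),.866]); ux=np.array([.866*np.cos(psi),.866*np.sin(psi),.5]);uy=np.array([-np.sin(psi),np.cos(psi),0])
x,_=tri(PT.mean(0),PS.mean(0))
for nm,P in(("top",PT),("side",PS)):
    W=onplane(nm,P,x,n); a=(W-x)@ux;b=(W-x)@uy; r=cv2.minAreaRect(np.stack([a,b],1).astype(np.float32)); 
    w,V=np.linalg.eigh(np.cov(a,b)); print(nm,r,np.arctan2(V[1,1],V[0,1]))
# nut: gold
for nm,(x0,y0,x1,y1) in (("top",(264,182,284,200)),("side",(274,182,300,204))):
    im,_=load("a",nm); h=cv2.cvtColor(im[y0:y1,x0:x1],cv2.COLOR_BGR2HSV); m=(h[...,0]>14)&(h[...,0]<32)&(h[...,1]>110)&(h[...,2]>60); v,u=np.nonzero(m); print(nm,m.sum(),u.min()+x0,u.max()+x0,v.min()+y0,v.max()+y0,u.mean()+x0,v.mean()+y0)
# face points vs plane
C,ok,im=cloud("a","top"); Q=C[158:180,290:325].reshape(-1,3); print("face off rel master copper", np.median((Q-x)@n))
E
```

```text
1493 3391 [337.4167 170.9897] [366.066   228.60118]
master copper tri (array([ 607.85989529, -158.37528568,   65.31784736]), [np.float64(1.4211268949150158), np.float64(1.4211268949151012)])
top ((-1.2267723083496094, 1.0209150314331055), (54.20956802368164, 24.98888397216797), 0.010333830490708351) 3.14097335325483
side ((1.28021240234375, -0.8735494613647461), (54.62546920776367, 27.35525131225586), 0.34135115146636963) -3.1379024010862704
top 47 270 277 187 195 273.21276595744683 191.08510638297872
side 92 283 294 189 200 289.0326086956522 194.93478260869566
face off rel master copper -12.992308923478701
```

```bash
python3 - <<'E'
from m import *
crop("a","side",270,165,330,215,13,"c_nut_side"); crop("a","top",258,155,290,205,12,"c_nut_top")
E
```

```text
(no output)
```

View pics/c_nut_side.png

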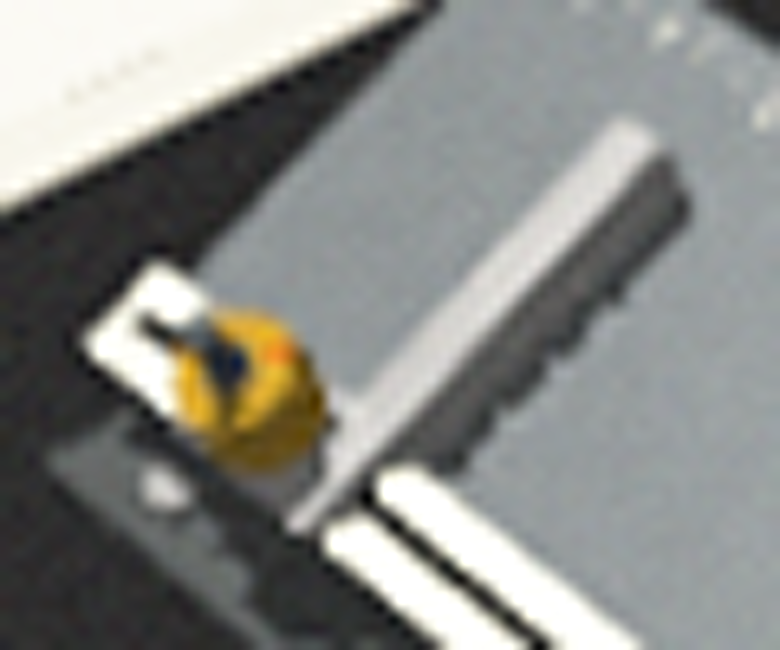

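View pics/c_nut_top.png

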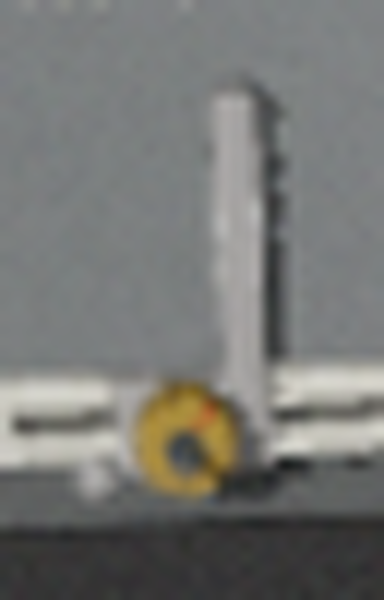

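```bash
cat >> m.py <<'E'
psi=0.013
def frame(psi=psi):
    n=np.array([-.5*np.cos(psi),-.5*np.sin(psi),3**.5/2]); ux=np.array([3**.5/2*np.cos(psi),3**.5/2*np.sin(psi),.5]);uy=np.array([-np.sin(psi),np.cos(psi),0])
    return np.stack([ux,uy,n],1)
F=frame()
MX=np.array([607.86,-158.38,65.32]); M=MX-14*F[:,2]
def loc(nm,uv,h): return (onplane(nm,[uv],M+h*F[:,2],F[:,2])[0]-M)@F
E
python3 - <<'E'
from m import *
print("M",M)
print("nut top",loc("top",(273.4,191.5),39),loc("side",(288.5,193.8),39), tri((273.4,191.5),(288.5,193.8)), (tri((273.4,191.5),(288.5,193.8))[0]-M)@F)
print("blade R edge top",loc("top",(280.1,175.8),17.5),loc("top",(280,164),17.5),loc("top",(280.6,186),17.5))
print("master left edge top", loc("top",(250+562/7-.5,140+220/7),14), loc("top",(250+668/7-.5,140+220/7),14))
S=lambda x,y:(270+x/13-.5,165+y/13-.5)
print("blade side R edge", loc("side",S(655,160),17.5),loc("side",S(480,345),17.5),loc("side",S(620,115),17.5))
E
```

```text
M [ 614.85940851 -158.28900256   53.19564435]
nut top [-52.21936715 202.08785022  39.        ] [-50.19775316 197.70079792  39.        ] (array([549.82326594,  42.11272178,  58.56026787]), [np.float64(1.9030498261176843), np.float64(1.9030498261175517)]) [-51.3797554  201.23023668  35.85864928]
blade R edge top [ -8.51630982 179.51548088  17.5       ] [ 28.90332263 178.35696483  17.5       ] [-41.38729994 179.23766793  17.5       ]
master left edge top [-1.61656436 24.57627835 14.        ] [ -3.49996119 -22.52343731  14.        ]
blade side R edge [ 33.73815119 178.95019458  17.5       ] [-14.52581253 179.34325877  17.5       ] [ 36.84881666 191.90072759  17.5       ]
```

Sample is at about (480, 269), long axis at -0.377 rad. The master frame origin is about (614.9, -158.3, 53.2), the nut at local (-51, 200.5) and the stop face at local y ≈ 179. Next I move over the sample.

```bash
python3 -m jog '2.5 4 0 0 0 7.1 1;2.5 4 0 0 0 7.1 1;2.5 4 0 0 0 7.1 1;2.5 4 0 0 0 7.1 1;2.5 4 0 0 0 7.1 1;2.5 4 0 0 0 7.1 1;2.5 4 0 0 0 7.1 1;2.5 4 0 0 0 7.1 1;2.5 4 0 0 0 7.1 1;2.5 4 0 0 0 7.1 1' 30; cat > st.py <<'E'
from m import *
s=manip.sense(); r=R.from_rotvec(s['eef_rot']).as_matrix()
print("t",round(s['time'],2),"pos",s['tool_pos'].round(1),"rot",s['eef_rot'].round(4),"yang",np.arctan2(r[1,1],r[0,1]).round(4),"z",r[:,2].round(3),"F",s['force'].round(1),"M",s['ft_torque'].round(2),"w",round(s['grip_width'],1))
print("j",s['joints'].round(3),"loc tcp",((s['tool_pos']-M)@F).round(1))
E
python3 st.py
```

```text
time: 1.1
tool_pos: [424.8, -198.4, 231.3]
eef_rot: [2.27, 2.172, -0.0]
force: [0.9, -0.9, 0.7]
grip_width: 85.2
t 1.1 pos [ 424.8 -198.4  231.3] rot [ 2.2696e+00  2.1720e+00 -3.0000e-04] yang -0.044 z [-0. -0. -1.] F [ 0.9 -0.9  0.7] M [-0.04 -0.02  0.03] w 85.2
j [ 0.763  0.181 -0.483  1.934  0.097  1.049  0.195] loc tcp [-75.9 -37.7 249.5]
```

```bash
python3 -m jog '0.55 4.67 0 0 0 7.1 1;0.55 4.67 0 0 0 7.1 1;0.55 4.67 0 0 0 7.1 1;0.55 4.67 0 0 0 7.1 1;0.55 4.67 0 0 0 7.1 1;0.55 4.67 0 0 0 7.1 1;0.55 4.67 0 0 0 7.1 1;0.55 4.67 -1.5 0 0 7.1 1;0.55 4.67 -3 0 0 7.1 1;0.55 4.67 -4 0 0 7.1 1;0 0 -4 0 0 0 1;0 0 0 0 0 0 1' ; python3 st.py; python3 -c "
from h import *
snap('b'); crop('b','side',160,110,280,210,6,'b_c')"
```

```text
time: 2.3
tool_pos: [474.5, 252.1, 112.2]
eef_rot: [-0.589, -3.078, 0.008]
force: [0.5, -0.8, -0.0]
grip_width: 85.1
t 2.3 pos [474.5 252.1 112.2] rot [-0.5889 -3.078   0.0078] yang 1.1927 z [-0.009 -0.003 -1.   ] F [ 0.5 -0.8 -0. ] M [-0.1  -0.02 -0.01] w 85.1
j [ 0.036  0.54  -0.814  1.885  0.48   0.934  0.188] loc tcp [-87.4 412.2 118.6]
```

View pics/b_c.png

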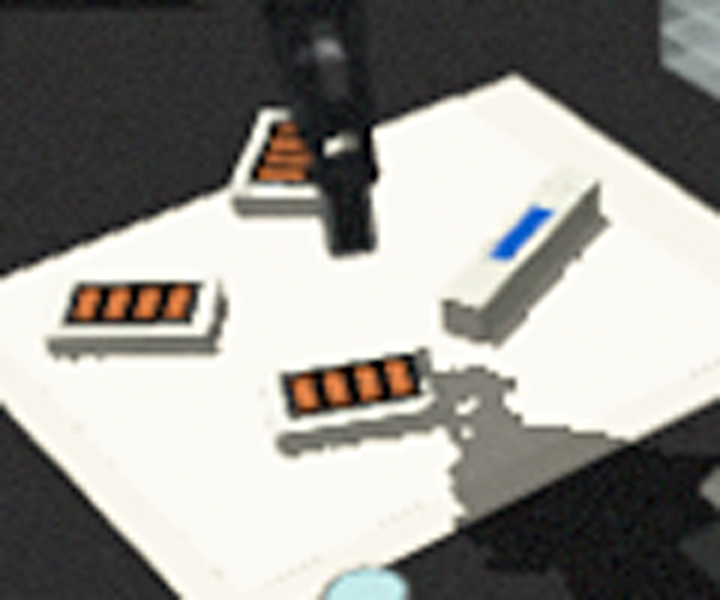

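```bash
python3 -m jog '0.3 1 -2 0.17 -0.5 0.1 1;0.25 0.73 -3 0 0 0 1;0 0 -3 0 0 0 1;0 0 0 0 0 0 1' ; python3 st.py; python3 -c "
from h import *
snap('c'); crop('c','side',180,120,280,200,7,'c_c')
crop('c','top',150,180,250,255,7,'c_t')"
```

```text
time: 2.8
tool_pos: [483.2, 268.5, 36.3]
eef_rot: [0.593, 3.078, 0.003]
force: [-0.7, -1.3, -0.4]
grip_width: 85.3
t 2.8 pos [483.2 268.5  36.3] rot [0.5933 3.0781 0.0033] yang 1.19 z [ 0.007  0.001 -1.   ] F [-0.7 -1.3 -0.4] M [-0.05 -0.    0.03] w 85.3
j [-0.059  0.652 -0.725  1.912  0.601  0.8    0.074] loc tcp [-117.7  428.4   48.5]
```

View pics/c_c.png

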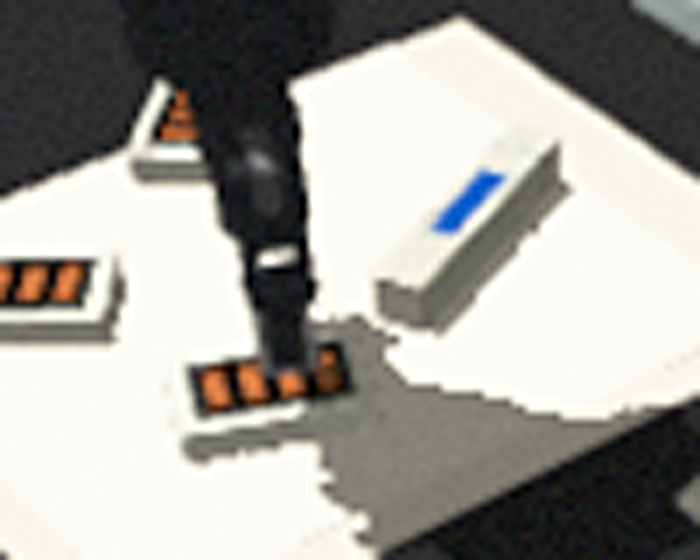

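View pics/c_t.png

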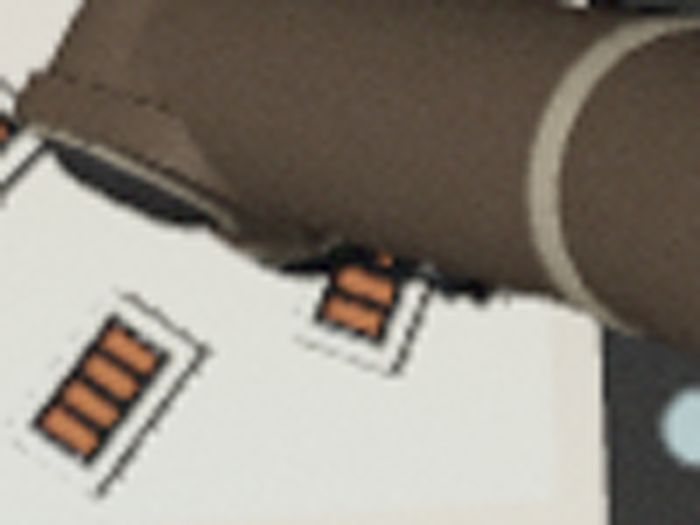

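```bash
python3 -m jog '-0.2 0.1 -1.5 0 0.3 0 1;-0.1 0 -1 0 0 0 1;0 0 -0.7 0 0 0 1;0 0 0 0 0 0 1;0 0 0 0 0 0 1' ; python3 st.py; python3 -c "
from h import *
snap('d'); crop('d','side',180,120,280,200,7,'d_c')"
```

```text
time: 3.4
tool_pos: [480.2, 271.5, 5.0]
eef_rot: [0.591, 3.083, 0.005]
force: [-0.7, 0.1, 0.1]
grip_width: 85.6
t 3.4 pos [480.2 271.5   5. ] rot [0.5905 3.0829 0.0055] yang 1.1923 z [ 0.003  0.003 -1.   ] F [-0.7  0.1  0.1] M [0.02 0.01 0.01] w 85.6
j [-0.089  0.696 -0.691  1.927  0.644  0.748  0.036] loc tcp [-135.9  431.5   22.8]
```

View pics/d_c.png

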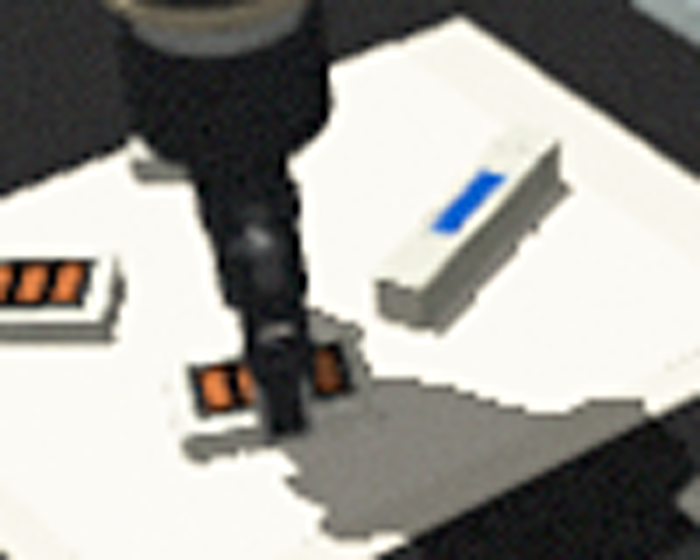

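The finger stands beside the middle of the sample's near long side (crop 285,430), and nothing has moved. I lower 3 mm and close.

```bash
python3 -m jog '0 0 -0.3 0 0 0 0.2;0 0 0 0 0 0 0;0 0 0 0 0 0 -0.2;0 0 0 0 0 0 -0.4;0 0 0 0 0 0 -0.4;0 0 0 0 0 0 -0.4' 40; python3 st.py; python3 -c "
from h import *
snap('e'); crop('e','side',180,120,280,200,7,'e_c')"
```

```text
time: 4.1
tool_pos: [480.3, 271.4, 2.2]
eef_rot: [0.591, 3.082, 0.005]
force: [-0.2, -2.0, 4.5]
grip_width: 48.6
t 4.1 pos [480.3 271.4   2.2] rot [0.5907 3.0825 0.0054] yang 1.1921 z [ 0.004  0.003 -1.   ] F [-0.2 -2.   4.5] M [-0.38  0.23 -0.  ] w 48.6
j [-0.092  0.699 -0.688  1.928  0.648  0.743  0.032] loc tcp [-137.2  431.4   20.3]
```

View pics/e_c.png

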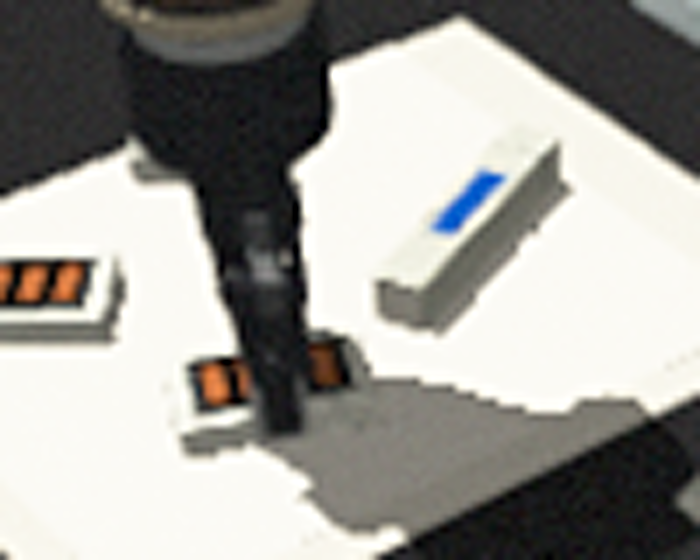

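```bash
python3 -m jog '0 0 0.5 0 0 0 -0.6;0 0 1 0 0 0 -0.6;0 0 2 0 0 0 -0.6;0 0 3 0 0 0 -0.6;0 0 0 0 0 0 -0.6' 50; python3 st.py; python3 -c "
from h import *
snap('f'); crop('f','side',180,90,280,180,7,'f_c')"
```

```text
time: 4.7
tool_pos: [482.0, 273.2, 70.8]
eef_rot: [0.59, 3.079, 0.012]
force: [0.9, 0.9, -2.0]
grip_width: 48.5
t 4.7 pos [482.  273.2  70.8] rot [0.5896 3.0786 0.0121] yang 1.1924 z [ 0.008  0.006 -1.   ] F [ 0.9  0.9 -2. ] M [ 0.07 -0.02  0.02] w 48.5
j [-0.033  0.607 -0.767  1.892  0.553  0.855  0.109] loc tcp [-101.4  433.2   78.9]
```

View pics/f_c.png

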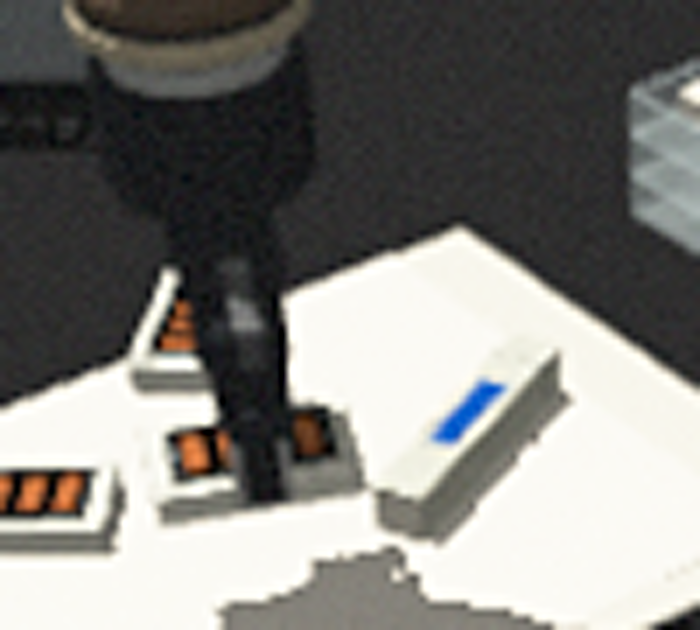

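```bash
cat > go.py <<'E'
import sys; from m import *
# args: local x y z [twist about n deg]
l=np.array(list(map(float,sys.argv[1:4]))); tw=float(sys.argv[4]) if len(sys.argv)>4 else 0
s=manip.sense(); Rc=R.from_rotvec(s['eef_rot'])
y=F[:,1]; z=-F[:,2]; x=np.cross(y,z); Rt=R.from_rotvec(np.radians(tw)*F[:,2])*R.from_matrix(np.stack([x,y,z],1))
print("d cm",((M+F@l-s['tool_pos'])/10).round(3),"rot deg",np.degrees((Rt*Rc.inv()).as_rotvec()).round(2), "local now",((s['tool_pos']-M)@F).round(1),"Floc",(s['force']@F).round(1))
E
python3 go.py 8 92 60
```

```text
d cm [ 10.987 -33.803   4.142] rot deg [ -5.74 -29.44  21.87] local now [-104.   431.4   76.9] Floc [-0.4 -0.4 -2.4]
```

```bash
python3 -m jog '0 0 4 -0.57 -2.94 2.19 -0.6;1.1 -3.38 3 -0.57 -2.94 2.19 -0.6;1.1 -3.38 2 -0.57 -2.94 2.19 -0.6;1.1 -3.38 1 -0.57 -2.94 2.19 -0.6;1.1 -3.38 0 -0.57 -2.94 2.19 -0.6;1.1 -3.38 0 -0.57 -2.94 2.19 -0.6;1.1 -3.38 0 -0.57 -2.94 2.19 -0.6;1.1 -3.38 0 -0.57 -2.94 2.19 -0.6;1.1 -3.38 -1 -0.57 -2.94 2.19 -0.6;1.1 -3.38 -1 -0.57 -2.94 2.19 -0.6;1.1 -3.38 -2 0 0 0 -0.6;0 0 0 0 0 0 -0.6'; python3 st.py; python3 go.py 8 92 40;  python3 -c "
from h import *
snap('g')"
```

```text
time: 6.0
tool_pos: [588.0, -72.7, 122.9]
eef_rot: [-0.008, 2.627, -0.0]
force: [-0.1, 0.2, -2.0]
grip_width: 48.6
t 6.0 pos [588.  -72.7 122.9] rot [-7.6000e-03  2.6269e+00 -1.0000e-04] yang 1.5762 z [ 0.492  0.001 -0.87 ] F [-0.1  0.2 -2. ] M [0.09 0.75 0.01] w 48.6
j [ 0.587  0.36  -0.62   2.191  0.95   0.22   0.739] loc tcp [12.6 85.9 73.2]
d cm [ 1.257  0.628 -3.103] rot deg [ 0.09 -0.51  0.44] local now [12.6 85.9 73.2] Floc [-1.1  0.2 -1.7]
```

View pics/g_side.png

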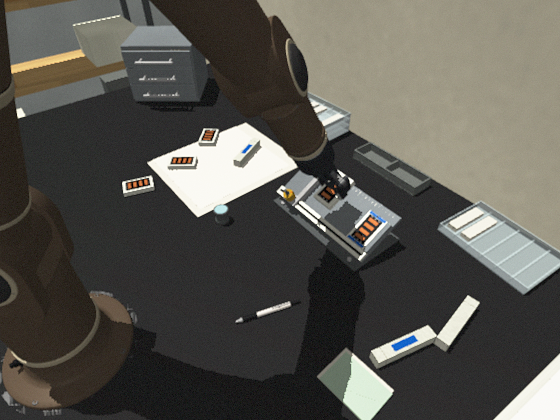

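```bash
python3 -m jog '0.6 0.3 -1 0.05 -0.5 0.4 -0.6;0.6 0.3 -1 0 0 0 -0.6;0 0 -1 0 0 0 -0.6;0 0 0 0 0 0 -0.6'; python3 st.py; python3 go.py 6 92 15;  python3 -c "
from h import *
snap('h');crop('h','side',270,150,410,270,5,'h_c')"
```

```text
time: 6.5
tool_pos: [601.5, -58.3, 95.9]
eef_rot: [-0.031, 2.613, 0.009]
force: [-0.3, 1.4, -2.7]
grip_width: 48.5
t 6.5 pos [601.5 -58.3  95.9] rot [-0.0309  2.6131  0.0094] yang 1.5946 z [ 0.504  0.013 -0.864] F [-0.3  1.4 -2.7] M [-0.05  0.81  0.  ] w 48.5
j [ 0.402  0.397 -0.438  2.203  1.266  0.139  0.407] loc tcp [ 10.9 100.2  43. ]
d cm [ 0.986 -0.805 -2.675] rot deg [-0.05  0.27 -0.62] local now [ 10.9 100.2  43. ] Floc [-1.6  1.5 -2.2]
```

View pics/h_c.png

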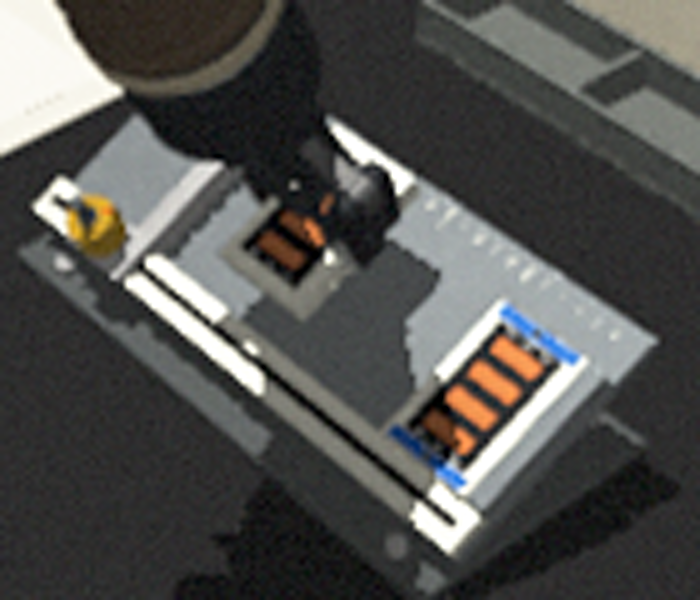

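```bash
python3 -m jog '0.3 -0.3 -0.7 0 0.1 -0.2 -0.6;0.3 -0.3 -0.7 0 0.1 -0.2 -0.6;0.2 -0.2 -0.6 0 0 -0.2 -0.6;0.2 0 -0.6 0 0 0 -0.6;0 0 0 0 0 0 -0.6'; python3 st.py; python3 go.py 6 92 5;  python3 -c "
from h import *
snap('i');crop('i','side',270,150,410,270,5,'i_c')"
```

```text
time: 7.1
tool_pos: [612.4, -68.3, 71.1]
eef_rot: [-0.013, 2.615, 0.004]
force: [0.6, -0.4, -1.7]
grip_width: 48.3
t 7.1 pos [612.4 -68.3  71.1] rot [-0.0129  2.6146  0.0044] yang 1.5809 z [ 0.503  0.006 -0.864] F [ 0.6 -0.4 -1.7] M [-0.04  0.77 -0.02] w 48.3
j [ 0.401  0.461 -0.424  2.189  1.611  0.145  0.076] loc tcp [ 7.8 90.  16.2]
d cm [ 0.397  0.203 -1.059] rot deg [-0.04  0.19  0.17] local now [ 7.8 90.  16.2] Floc [-0.3 -0.4 -1.8]
```

View pics/i_c.png

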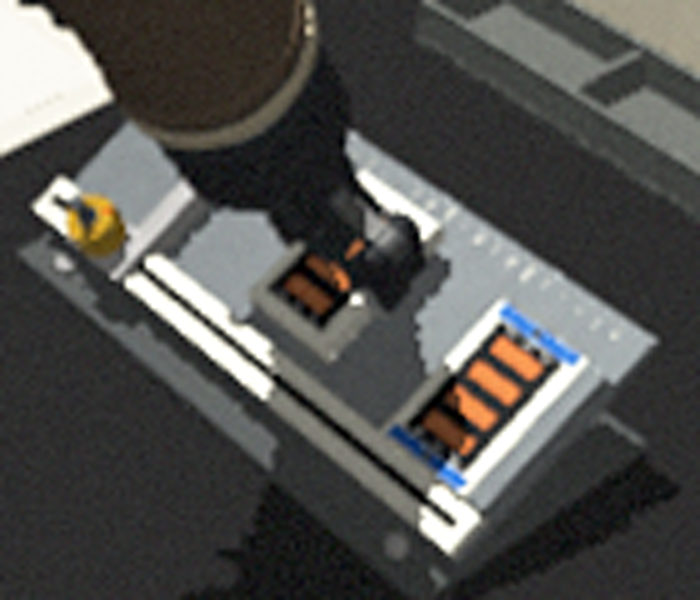

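```bash
python3 -m jog '0.2 0.1 -0.4 0 0.1 0.1 -0.6;0.2 0 -0.4 0 0.1 0 -0.6;0 0 0 0 0 0 -0.6;0 0 0 0 0 0 -0.6'; python3 st.py; python3 go.py 6 92 2
```

```text
time: 7.6
tool_pos: [616.3, -67.5, 62.8]
eef_rot: [-0.015, 2.619, 0.005]
force: [-0.3, 0.3, -2.6]
grip_width: 48.5
t 7.6 pos [616.3 -67.5  62.8] rot [-0.0151  2.6185  0.0047] yang 1.5824 z [ 0.499  0.006 -0.866] F [-0.3  0.3 -2.6] M [-0.02  0.81 -0.04] w 48.5
j [ 0.411  0.486 -0.441  2.18   1.662  0.16   0.032] loc tcp [ 7.1 90.7  7.1]
d cm [ 0.16   0.127 -0.491] rot deg [-0.03 -0.03  0.08] local now [ 7.1 90.7  7.1] Floc [-1.5  0.3 -2.1]
```

```bash
python3 -m jog '0.08 0 -0.13 0 0 0 -0.6;0.08 0 -0.13 0 0 0 -0.6;0 0 0 0 0 0 -0.6'; python3 go.py 6 92 2;python3 -m jog '0.05 0 -0.09 0 0 0 -0.6;0 0 0 0 0 0 -0.6'; python3 go.py 6 92 2; python3 -m jog '0.05 0 -0.09 0 0 0 -0.6;0 0 0 0 0 0 -0.6'; python3 go.py 6 92 2
```

```text
time: 7.9
tool_pos: [617.9, -67.6, 60.3]
eef_rot: [-0.015, 2.618, 0.004]
force: [-0.2, -0.4, -2.4]
grip_width: 48.5
d cm [-0.005  0.134 -0.233] rot deg [-0.01 -0.02  0.08] local now [ 7.2 90.7  4. ] Floc [-1.3 -0.4 -2. ]
time: 8.1
tool_pos: [618.2, -67.5, 59.8]
eef_rot: [-0.015, 2.618, 0.004]
force: [-4.6, -1.3, 4.4]
grip_width: 48.6
d cm [-0.031  0.131 -0.191] rot deg [-0.    0.    0.07] local now [ 7.2 90.7  3.5] Floc [-1.8 -1.2  6.1]
time: 8.3
tool_pos: [618.2, -67.6, 59.7]
eef_rot: [-0.016, 2.617, 0.004]
force: [-15.4, -0.9, 20.0]
grip_width: 48.5
d cm [-0.038  0.134 -0.179] rot deg [0.02 0.04 0.07] local now [ 7.2 90.7  3.4] Floc [-3.3 -0.7 25. ]
```

```bash
python3 -m jog '-0.04 0 0.07 0 0 0 -0.6;-0.17 0 -0.1 0 0 0 -0.6;-0.17 0 -0.1 0 0 0 -0.6;-0.09 0 -0.05 0 0 0 -0.6;0 0 0 0 0 0 -0.6'; python3 go.py 0 92 3.4;python3 -m jog '-0.09 0 -0.05 0 0 0 -0.6;0 0 0 0 0 0 -0.6'; python3 go.py 0 92 3.4
```

```text
time: 8.8
tool_pos: [616.1, -67.5, 58.6]
eef_rot: [-0.016, 2.614, 0.004]
force: [-1.5, -0.8, 9.0]
grip_width: 48.4
d cm [-0.415  0.121 -0.247] rot deg [0.01 0.21 0.07] local now [ 4.8 90.7  3.5] Floc [ 3.2 -0.8  8.5]
time: 9.0
tool_pos: [615.3, -67.5, 58.2]
eef_rot: [-0.016, 2.614, 0.004]
force: [-1.2, -0.0, 10.0]
grip_width: 48.3
d cm [-0.335  0.122 -0.203] rot deg [0.01 0.21 0.07] local now [ 3.9 90.7  3.5] Floc [ 4.  -0.   9.3]
```

```bash
python3 -m jog '-0.09 0 -0.05 0 0 0 -0.6;0 0 0 0 0 0 -0.6'; python3 go.py 0 92 3.4;python3 -m jog '-0.09 0 -0.05 0 0 0 -0.6;0 0 0 0 0 0 -0.6'; python3 go.py 0 92 3.4;python3 -m jog '-0.09 0 -0.05 0 0 0 -0.6;0 0 0 0 0 0 -0.6'; python3 go.py 0 92 3.4
```

```text
time: 9.2
tool_pos: [614.4, -67.6, 57.6]
eef_rot: [-0.015, 2.614, 0.004]
force: [-0.4, 0.4, 8.5]
grip_width: 48.6
d cm [-0.244  0.123 -0.15 ] rot deg [0.01 0.21 0.07] local now [ 2.8 90.7  3.5] Floc [3.9 0.4 7.6]
time: 9.4
tool_pos: [613.5, -67.5, 57.1]
eef_rot: [-0.016, 2.614, 0.004]
force: [-1.3, -0.2, 8.6]
grip_width: 48.4
d cm [-0.153  0.121 -0.098] rot deg [0.01 0.21 0.07] local now [ 1.8 90.8  3.5] Floc [ 3.2 -0.2  8.1]
time: 9.6
tool_pos: [612.6, -67.5, 56.6]
eef_rot: [-0.015, 2.614, 0.004]
force: [0.1, 0.5, 9.4]
grip_width: 48.7
d cm [-0.06   0.122 -0.043] rot deg [0.01 0.21 0.07] local now [ 0.7 90.8  3.5] Floc [4.8 0.5 8.1]
```

```bash
python3 -m jog '-0.09 0 -0.05 0 0 0 -0.6;0 0 0 0 0 0 -0.6'; python3 go.py 0 92 3.4;python3 -m jog '-0.09 0 -0.05 0 0 0 -0.6;0 0 0 0 0 0 -0.6'; python3 go.py 0 92 3.4;python3 -m jog '-0.06 0 -0.03 0 0 0 -0.6;0 0 0 0 0 0 -0.6'; python3 go.py 0 92 3.4;  python3 -c "
from h import *
snap('k');crop('k','side',270,150,410,270,5,'k_c')"
```

```text
time: 9.8
tool_pos: [611.6, -67.5, 56.0]
eef_rot: [-0.016, 2.614, 0.004]
force: [-0.6, 0.2, 8.2]
grip_width: 48.4
d cm [0.036 0.121 0.011] rot deg [0.01 0.2  0.07] local now [-0.4 90.8  3.5] Floc [3.6 0.2 7.4]
time: 10.0
tool_pos: [611.2, -67.6, 55.8]
eef_rot: [-0.016, 2.614, 0.004]
force: [0.3, 0.0, 8.2]
grip_width: 48.5
d cm [0.08  0.125 0.037] rot deg [0.02 0.24 0.06] local now [-0.9 90.8  3.5] Floc [ 4.4 -0.   6.9]
time: 10.2
tool_pos: [611.2, -67.5, 55.8]
eef_rot: [-0.016, 2.613, 0.004]
force: [4.2, -0.8, 6.5]
grip_width: 48.4
d cm [0.08  0.122 0.032] rot deg [0.03 0.29 0.05] local now [-0.9 90.8  3.5] Floc [ 6.8 -0.8  3.5]
```

View pics/k_c.png

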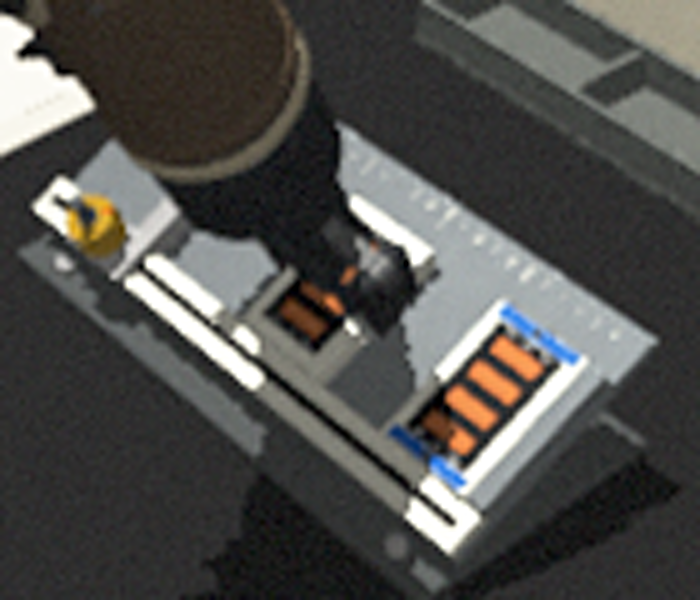

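```bash
python3 -m jog '-0.06 0 -0.03 0 0 0 -0.6;0 0 0 0 0 0 -0.6'; python3 go.py 0 92 3.4;python3 -m jog '0.04 0 -0.06 0 0 0 -0.6;0 0 0 0 0 0 -0.6'; python3 go.py 0 92 3.4
```

```text
time: 10.5
tool_pos: [611.1, -67.5, 55.8]
eef_rot: [-0.016, 2.612, 0.003]
force: [5.7, -0.8, 6.1]
grip_width: 48.8
d cm [0.086 0.118 0.035] rot deg [0.04 0.33 0.04] local now [-0.9 90.8  3.5] Floc [ 8.  -0.8  2.5]
time: 10.7
tool_pos: [611.2, -67.5, 55.7]
eef_rot: [-0.016, 2.612, 0.003]
force: [-2.0, -0.5, 17.4]
grip_width: 48.5
d cm [0.078 0.117 0.043] rot deg [0.05 0.36 0.04] local now [-0.9 90.8  3.4] Floc [ 7.  -0.5 16.1]
```

```bash
python3 -m jog '0 0 0 0 0 0 0.25;0 0 0 0 0 0 0.35;0 0 0 0 0 0 0.5;0 0 0 0 0 0 0.5;-0.5 0 0.87 0 0 0 0.5;-1 0 1.73 0 0 0 0.5;-1.5 0 2.6 0 0 0 0.5;0 0 0 0 0 0 0.5'; python3 st.py;  python3 -c "
from h import *
snap('l');crop('l','side',270,150,410,270,5,'l_c')"
```

```text
time: 11.5
tool_pos: [583.8, -68.4, 96.1]
eef_rot: [-0.013, 2.617, 0.002]
force: [1.1, 1.1, 0.8]
grip_width: 64.1
t 11.5 pos [583.8 -68.4  96.1] rot [-1.2700e-02  2.6169e+00  1.7000e-03] yang 1.5801 z [ 0.501  0.004 -0.865] F [1.1 1.1 0.8] M [-0.01  0.52 -0.01] w 64.1
j [ 0.479  0.386 -0.503  2.233  1.345  0.154  0.336] loc tcp [-4.4 90.3 52.1]
```

View pics/l_c.png

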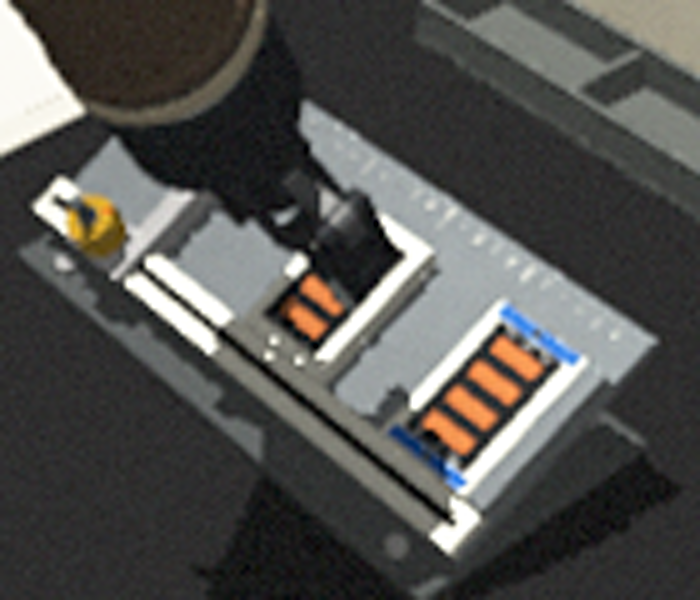

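```bash
python3 go.py -51.8 200.5 75 40
```

```text
d cm [-5.437 10.985 -0.262] rot deg [-19.94  -0.17  34.82] local now [-4.6 90.  50.8] Floc [-0.5  0.6  0.1]
```

```bash
python3 -m jog '-1 1 2 -3.3 0 5.8 0.5;-1 2 0.5 -3.3 0 5.8 0.5;-1 2 -0.5 -3.3 0 5.8 0.5;-1 2 -0.7 -3.3 0 5.8 0.5;-0.8 2 -0.8 -3.3 0 5.8 0.5;-0.6 2 -0.8 -3.3 0 5.8 0.5;0 0 0 0 0 0 0.5;0 0 0 0 0 0 0.5'; python3 st.py; python3 go.py -51.8 200.5 75 40; python3 -c "
from h import *
snap('n');crop('n','side',250,130,410,250,5,'n_c')"
```

```text
time: 12.4
tool_pos: [533.2, 39.0, 86.0]
eef_rot: [-0.878, 2.489, -0.223]
force: [0.5, 0.7, 0.5]
grip_width: 64.1
t 12.4 pos [533.2  39.   86. ] rot [-0.878   2.4894 -0.2227] yang 2.1816 z [ 0.497  0.008 -0.868] F [0.5 0.7 0.5] M [0.   0.51 0.02] w 64.1
j [ 0.288  0.354 -0.598  2.351  1.674  0.303  0.421] loc tcp [-52.1 198.3  68. ]
d cm [-0.33   0.217  0.621] rot deg [-1.03 -0.23  1.61] local now [-52.1 198.3  68. ] Floc [0.7 0.7 0.1]
```

View pics/n_c.png

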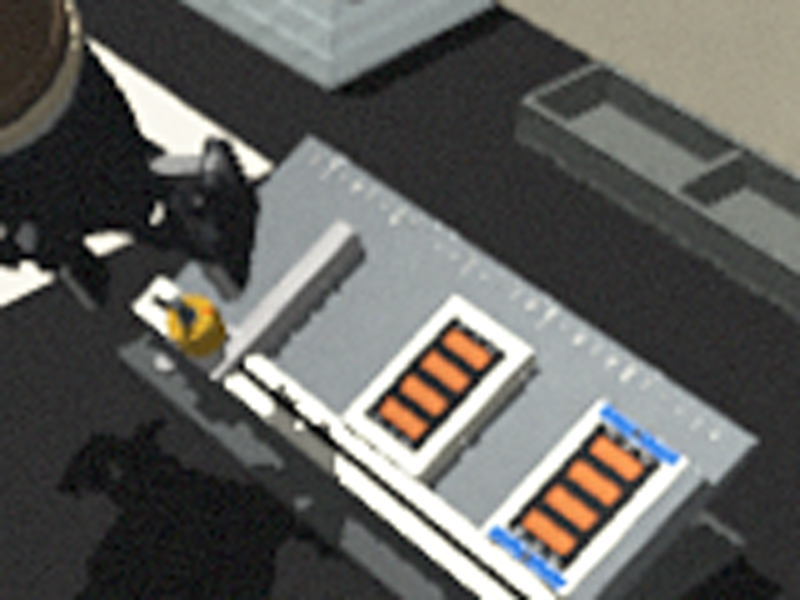

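```bash
python3 -m jog '0.5 0.1 -0.87 -1 0 1.6 0.5;0.5 0.1 -0.87 0 0 0 0.5;0.5 0 -0.87 0 0 0 0.5;0 0 0 0 0 0 0.5;0 0 0 0 0 0 0.5'; python3 st.py; python3 go.py -51.8 200.5 22 40; python3 -c "
from h import *
snap('o');crop('o','side',250,150,350,230,7,'o_c');crop('o','top',240,150,320,220,7,'o_t')"
```

```text
time: 13.0
tool_pos: [548.1, 39.8, 60.6]
eef_rot: [-0.918, 2.478, -0.237]
force: [0.3, -0.3, 0.7]
grip_width: 63.8
t 13.0 pos [548.1  39.8  60.6] rot [-0.9176  2.4776 -0.2371] yang 2.2114 z [ 0.497  0.005 -0.868] F [ 0.3 -0.3  0.7] M [-0.    0.58 -0.  ] w 63.8
j [ 0.297  0.444 -0.619  2.332  1.828  0.361  0.323] loc tcp [-51.9 198.9  38.5]
d cm [ 0.831  0.171 -1.427] rot deg [ 0.02 -0.2   0.11] local now [-51.9 198.9  38.5] Floc [ 0.6 -0.4  0.5]
```

View pics/o_c.png

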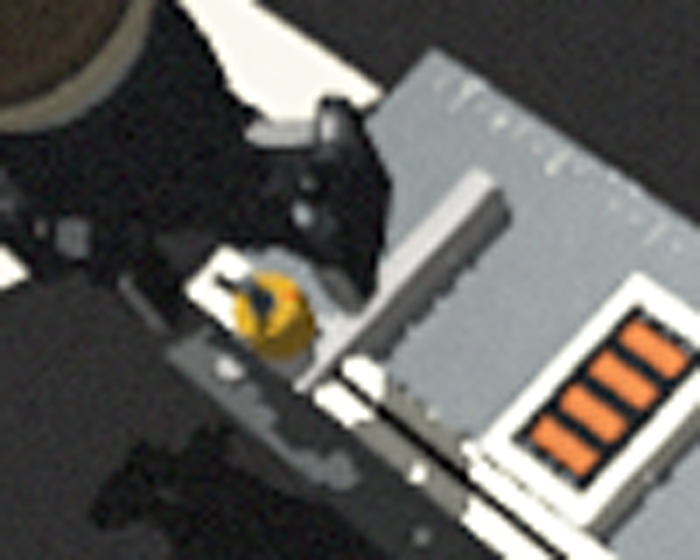

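View pics/o_t.png

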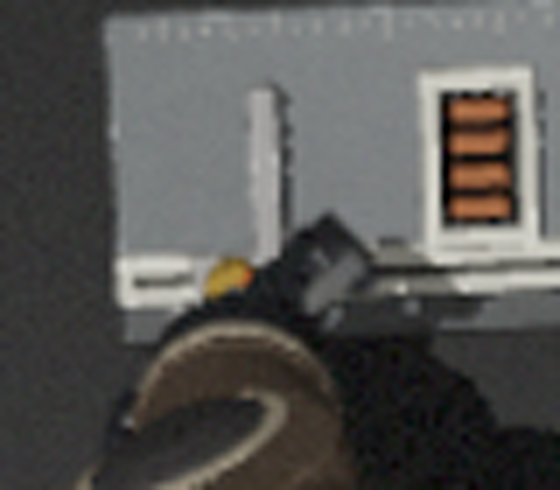

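```bash
python3 -m jog '0.4 0.05 -0.7 0 0 0 0.4;0.4 0.05 -0.7 0 0 0 0.3;0 0 0 0 0 0 0.2;0 0 0 0 0 0 0.2'; python3 st.py; python3 -m jog '0 0 0 0 0 0 0;0 0 0 0 0 0 -0.2;0 0 0 0 0 0 -0.3;0 0 0 0 0 0 -0.45;0 0 0 0 0 0 -0.6;0 0 0 0 0 0 -0.6' 30; python3 st.py; python3 go.py -51.8 200 22 40;python3 -c "
from h import *
snap('p');crop('p','side',250,150,350,230,7,'p_c')"
```

```text
time: 13.5
tool_pos: [555.9, 41.7, 46.6]
eef_rot: [-0.92, 2.477, -0.237]
force: [-0.3, -0.0, 0.3]
grip_width: 51.6
t 13.5 pos [555.9  41.7  46.6] rot [-0.9204  2.4765 -0.2367] yang 2.2137 z [ 0.497  0.006 -0.868] F [-0.3 -0.   0.3] M [ 0.    0.51 -0.  ] w 51.6
j [ 0.303  0.494 -0.632  2.319  1.891  0.394  0.277] loc tcp [-52.1 200.7  22.4]
time: 14.1
tool_pos: [555.3, 42.1, 46.5]
eef_rot: [-0.922, 2.476, -0.236]
force: [-4.6, 0.3, 4.4]
grip_width: 24.5
t 14.1 pos [555.3  42.1  46.5] rot [-0.9215  2.4763 -0.236 ] yang 2.2146 z [ 0.497  0.007 -0.868] F [-4.6  0.3  4.4] M [0.21 1.05 0.07] w 24.5
j [ 0.303  0.494 -0.632  2.32   1.891  0.394  0.276] loc tcp [-52.6 201.2  22.7]
d cm [ 0.108 -0.116 -0.018] rot deg [ 0.02 -0.22 -0.07] local now [-52.6 201.2  22.7] Floc [-1.8  0.4  6.1]
```

View pics/p_c.png

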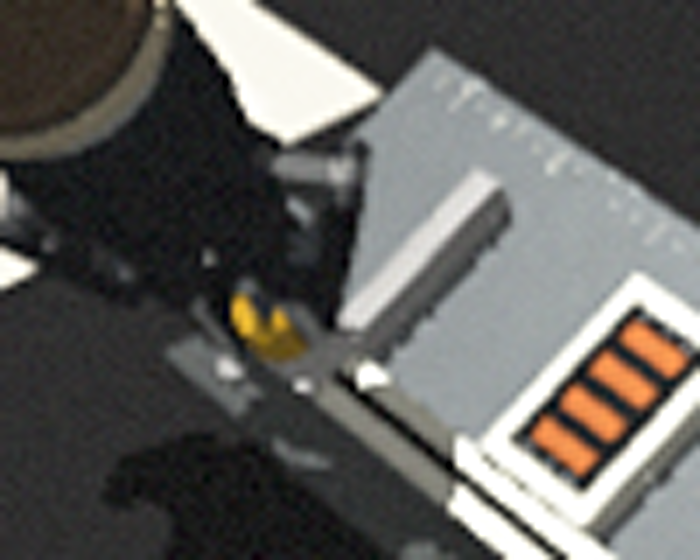

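```bash
python3 -m jog '-0.015 0 0.03 0 0 0 -0.8;0 -0.1 0 0 0 0 -0.8;0 -0.2 0 0 0 0 -0.8;0.01 -0.4 0 0 0 0 -0.8;0 -0.5 0 0 0 0 -0.8;0.01 -0.5 0 0 0 0 -0.8;0 -0.5 0 0 0 0 -0.8;0.01 -0.5 0 0 0 0 -0.8;0 -0.5 0 0 0 0 -0.8' 70; python3 go.py -51.8 97 22 40
```

```text
time: 15.1
tool_pos: [555.7, 11.1, 46.8]
eef_rot: [-0.923, 2.475, -0.234]
force: [-3.6, 3.9, 2.6]
grip_width: 23.3
d cm [ 0.207 -7.314 -0.047] rot deg [-0.06 -0.23 -0.18] local now [-52.5 170.2  23. ] Floc [-1.8  3.9  4.1]
```

```bash
python3 -m jog '0.01 -0.5 0 0 0 0 -0.8;0 -0.5 0 0 0 0 -0.8;0.01 -0.5 0 0 0 0 -0.8;0 -0.5 0 0 0 0 -0.8;0.01 -0.4 0 0 0 0 -0.8;0 -0.2 0 0 0 0 -0.8;0 -0.1 0 0 0 0 -0.8;0 -0.1 0 0 0 0 -0.8;0 -0.1 0 0 0 0 -0.8' ; python3 go.py -51.8 97 22 40;  python3 -m jog '0 -0.1 0 0 0 0 -0.8;0 -0.1 0 0 0 0 -0.8;0 -0.1 0 0 0 0 -0.8;0 -0.1 0 0 0 0 -0.8;0 -0.1 0 0 0 0 -0.8'; python3 go.py -51.8 97 22 40
```

```text
time: 16.0
tool_pos: [556.1, -18.2, 46.8]
eef_rot: [-0.922, 2.476, -0.234]
force: [-3.7, 3.1, 1.1]
grip_width: 22.8
d cm [ 0.165 -4.386 -0.045] rot deg [-0.03 -0.22 -0.14] local now [-52.5 140.9  22.9] Floc [-2.6  3.2  2.8]
time: 16.5
tool_pos: [556.1, -22.4, 46.8]
eef_rot: [-0.924, 2.475, -0.233]
force: [-2.6, 5.6, -0.0]
grip_width: 22.9
d cm [ 0.16  -3.958 -0.049] rot deg [-0.07 -0.22 -0.2 ] local now [-52.5 136.6  23. ] Floc [-2.2  5.6  1.3]
```

```bash
python3 -m jog '0 -0.2 0 0 0 0 -0.8;0 -0.2 0 0 0 0 -0.8;0.01 -0.25 0 0 0 0 -0.8;0 -0.25 0 0 0 0 -0.8;0 -0.25 0 0 0 0 -0.8;0.01 -0.25 0 0 0 0 -0.8;0 -0.25 0 0 0 0 -0.8;0.01 -0.25 0 0 0 0 -0.8;0 -0.2 0 0 0 0 -0.8;0 -0.2 0 0 0 0 -0.8;0 -0.2 0 0 0 0 -0.8;0 -0.2 0 0 0 0 -0.8' ; python3 go.py -51.8 97 22 40; python3 -c "
from h import *
snap('q');crop('q','side',270,150,410,270,5,'q_c')"
```

```text
time: 17.7
tool_pos: [556.5, -49.4, 46.8]
eef_rot: [-0.924, 2.475, -0.233]
force: [-1.8, 5.8, -0.1]
grip_width: 22.8
d cm [ 0.121 -1.262 -0.048] rot deg [-0.08 -0.22 -0.21] local now [-52.5 109.6  22.9] Floc [-1.6  5.8  0.8]
```

View pics/q_c.png

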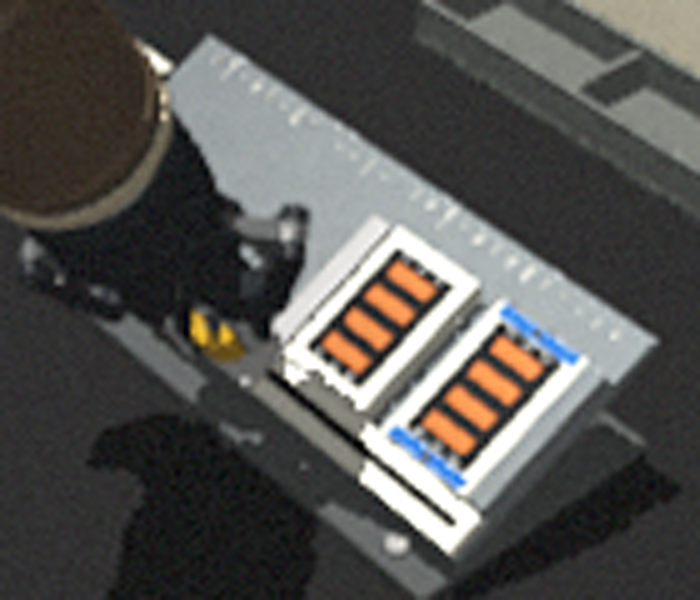

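```bash
python3 -m jog '0 -0.2 0 0 0 0 -0.8;0 -0.2 0 0 0 0 -0.8;0 -0.15 0 0 0 0 -0.8;0 -0.1 0 0 0 0 -0.8;0 -0.05 0 0 0 0 -0.8;0 -0.05 0 0 0 0 -0.8;0 -0.05 0 0 0 0 -0.8;0 -0.05 0 0 0 0 -0.8;0 0 0 0 0 0 -0.8' ; python3 go.py -51.8 97 22 40;python3 -m jog '0 -0.05 0 0 0 0 -0.8;0 -0.05 0 0 0 0 -0.8;0 -0.05 0 0 0 0 -0.8;0 0 0 0 0 0 -0.8' ; python3 go.py -51.8 97 22 40
```

```text
time: 18.7
tool_pos: [556.7, -58.1, 46.9]
eef_rot: [-0.923, 2.475, -0.234]
force: [-1.8, 4.3, 0.3]
grip_width: 23.0
d cm [ 0.107 -0.393 -0.052] rot deg [-0.06 -0.21 -0.18] local now [-52.4 100.9  23. ] Floc [-1.4  4.3  1.1]
time: 19.1
tool_pos: [556.7, -59.6, 46.9]
eef_rot: [-0.923, 2.475, -0.234]
force: [-1.4, 6.4, 0.0]
grip_width: 23.3
d cm [ 0.106 -0.243 -0.054] rot deg [-0.06 -0.21 -0.19] local now [-52.4  99.4  23. ] Floc [-1.2  6.4  0.7]
```

```bash
for i in 1 2 3; do :; done; python3 -m jog '0 -0.05 0 0 0 0 -0.8;0 -0.05 0 0 0 0 -0.8;0 0 0 0 0 0 -0.8' ; python3 go.py -51.8 97 22 40;python3 -m jog '0 -0.05 0 0 0 0 -0.8;0 -0.05 0 0 0 0 -0.8;0 0 0 0 0 0 -0.8' ; python3 go.py -51.8 97 22 40
```

```text
time: 19.4
tool_pos: [556.7, -60.6, 46.9]
eef_rot: [-0.923, 2.475, -0.234]
force: [-1.1, 5.2, 0.3]
grip_width: 22.9
d cm [ 0.106 -0.144 -0.051] rot deg [-0.06 -0.21 -0.18] local now [-52.4  98.5  23. ] Floc [-0.7  5.2  0.8]
time: 19.7
tool_pos: [556.7, -61.6, 46.9]
eef_rot: [-0.923, 2.475, -0.234]
force: [-1.1, 4.7, 0.4]
grip_width: 22.6
d cm [ 0.105 -0.038 -0.052] rot deg [-0.06 -0.21 -0.18] local now [-52.4  97.4  23. ] Floc [-0.7  4.8  0.8]
```

```bash
python3 -m jog '0 -0.05 0 0 0 0 -0.8;0 -0.05 0 0 0 0 -0.8;0 0 0 0 0 0 -0.8' ; python3 go.py -51.8 97 22 40;python3 -m jog '0 -0.04 0 0 0 0 -0.8;0 -0.04 0 0 0 0 -0.8;0 0 0 0 0 0 -0.8' ; python3 go.py -51.8 97 22 40
```

```text
time: 20.0
tool_pos: [556.7, -62.7, 46.9]
eef_rot: [-0.923, 2.475, -0.234]
force: [-1.4, 5.3, -0.1]
grip_width: 23.1
d cm [ 0.101  0.064 -0.053] rot deg [-0.06 -0.2  -0.18] local now [-52.4  96.4  23. ] Floc [-1.2  5.3  0.6]
time: 20.3
tool_pos: [556.7, -63.0, 46.9]
eef_rot: [-0.924, 2.475, -0.233]
force: [-0.3, 6.4, -0.7]
grip_width: 23.3
d cm [ 0.103  0.096 -0.051] rot deg [-0.09 -0.21 -0.22] local now [-52.4  96.1  23. ] Floc [-0.5  6.4 -0.5]
```

```bash
python3 -m jog '0 -0.05 0 0 0 0 -0.8;0 0 0 0 0 0 -0.8' ; python3 go.py -51.8 97 22 40;python3 -m jog '0 -0.05 0 0 0 0 -0.8;0 0 0 0 0 0 -0.8' ; python3 go.py -51.8 97 22 40
```

```text
time: 20.5
tool_pos: [556.7, -63.0, 46.9]
eef_rot: [-0.924, 2.474, -0.232]
force: [-1.0, 8.0, 0.4]
grip_width: 23.3
d cm [ 0.101  0.102 -0.055] rot deg [-0.11 -0.21 -0.26] local now [-52.4  96.   23. ] Floc [-0.6  8.   0.8]
time: 20.7
tool_pos: [556.7, -63.1, 46.9]
eef_rot: [-0.925, 2.474, -0.231]
force: [0.2, 8.2, 0.7]
grip_width: 22.8
d cm [ 0.104  0.105 -0.052] rot deg [-0.14 -0.22 -0.31] local now [-52.5  96.   23. ] Floc [0.6 8.2 0.4]
```

```bash
python3 -m jog '0 -0.1 0 0 0 0 -0.8;0 0 0 0 0 0 -0.8' ; python3 go.py -51.8 97 22 40;python3 -m jog '0 -0.1 0 0 0 0 -0.8;0 0 0 0 0 0 -0.8' ; python3 go.py -51.8 97 22 40;python3 -c "
from h import *
snap('r');crop('r','side',290,170,410,270,6,'r_c');crop('r','top',290,140,360,205,8,'r_t')"
```

```text
time: 20.9
tool_pos: [556.7, -63.1, 46.9]
eef_rot: [-0.927, 2.473, -0.229]
force: [0.1, 10.2, -0.1]
grip_width: 23.1
d cm [ 0.106  0.11  -0.054] rot deg [-0.2  -0.23 -0.39] local now [-52.5  95.9  23. ] Floc [ 0.1 10.2 -0.2]
time: 21.1
tool_pos: [556.7, -63.2, 46.9]
eef_rot: [-0.928, 2.472, -0.227]
force: [0.3, 12.3, -1.2]
grip_width: 23.0
d cm [ 0.106  0.115 -0.056] rot deg [-0.25 -0.24 -0.48] local now [-52.5  95.9  23. ] Floc [-0.2 12.3 -1.2]
```

View pics/r_c.png

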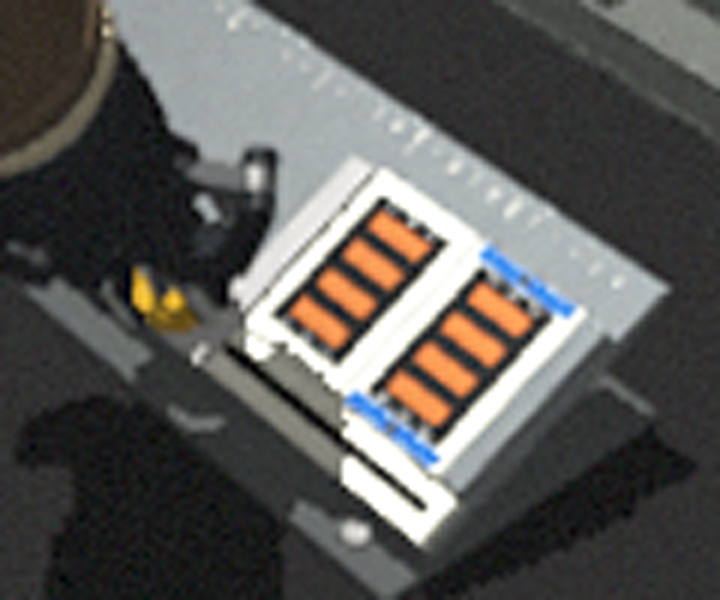

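View pics/r_t.png

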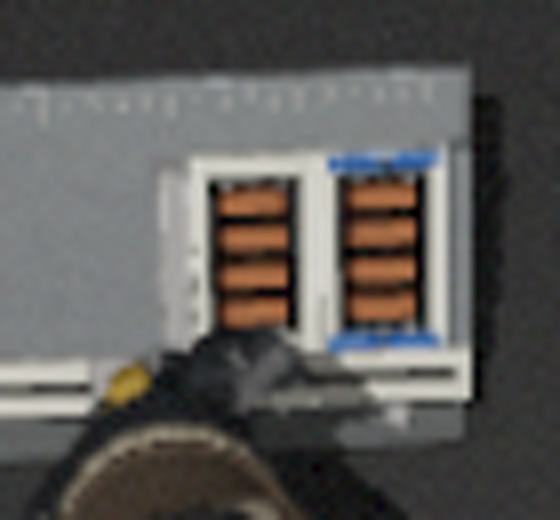

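```bash
cat > chk.py <<'E'
import sys; from m import *
t=sys.argv[1]
a=copper(t,"side",(335,198,366,232)); b=copper(t,"side",(350,212,385,246))
# split side by components via kmeans in local frame
P=copper(t,"side",(330,195,385,250)); W=(onplane("side",P,MX,F[:,2])-M)@F
for lo,hi in((25,75),(-25,25)):
    q=W[(W[:,1]>lo)&(W[:,1]<hi)][:,:2]; w,V=np.linalg.eigh(np.cov(q.T)); r=cv2.minAreaRect(q.astype(np.float32)); print("side",q.mean(0).round(2),np.array(r[0]).round(2),np.array(r[1]).round(1),"ang",np.degrees(np.arctan(V[1,1]/V[0,1])).round(2))
E
python3 chk.py r
```

```text
side [ 1.18 49.15] [ 1.21 49.16] [55.2 27.5] ang 0.26
side [ 1.07 -0.86] [ 1.25 -0.79] [54.9 27.2] ang 0.15
```

```bash
cat > tq.py <<'E'
from m import *
s=manip.sense(); r=R.from_rotvec(s['eef_rot']).as_matrix()
y=r[:,1]@F; print("t",round(s['time'],2),"jaw ang deg",np.degrees(np.arctan2(-y[0],y[1])).round(1),"loc",((s['tool_pos']-M)@F).round(2),"Floc",(s['force']@F).round(1),"Tn",(s['ft_torque']@F[:,2]).round(3),"w",s['grip_width'].round(1),"tilt",np.degrees(np.arccos(-r[:,2]@F[:,2])).round(2)); print("j",s['joints'].round(2))
E
python3 tq.py; python3 -m jog '0 -0.1 0 0 0 0 -0.8;0 -0.05 0 1 0.01 -1.73 -0.8;0 0 0 2 0.02 -3.46 -0.8;0 0 0 2 0.02 -3.46 -0.8;0 0 0 2 0.02 -3.46 -0.8' >/dev/null; python3 tq.py
```

```text
Traceback (most recent call last):
  File "tq.py", line 3, in <module>
    y=r[:,1]@F; print("t",round(s['time'],2),"jaw ang deg",np.degrees(np.arctan2(-y[0],y[1])).round(1),"loc",((s['tool_pos']-M)@F).round(2),"Floc",(s['force']@F).round(1),"Tn",(s['ft_torque']@F[:,2]).round(3),"w",s['grip_width'].round(1),"tilt",np.degrees(np.arccos(-r[:,2]@F[:,2])).round(2)); print("j",s['joints'].round(2))
                                                                                                                                                                                                                     ^^^^^^^^^^^^^^^^^^^^^
AttributeError: 'float' object has no attribute 'round'
Traceback (most recent call last):
  File "tq.py", line 3, in <module>
    y=r[:,1]@F; print("t",round(s['time'],2),"jaw ang deg",np.degrees(np.arctan2(-y[0],y[1])).round(1),"loc",((s['tool_pos']-M)@F).round(2),"Floc",(s['force']@F).round(1),"Tn",(s['ft_torque']@F[:,2]).round(3),"w",s['grip_width'].round(1),"tilt",np.degrees(np.arccos(-r[:,2]@F[:,2])).round(2)); print("j",s['joints'].round(2))
                                                                                                                                                                                                                     ^^^^^^^^^^^^^^^^^^^^^
AttributeError: 'float' object has no attribute 'round'
```

```bash
sed -i "s/s\['grip_width'\].round(1)/round(float(s['grip_width']),1)/" tq.py; python3 tq.py
```

```text
t 21.7 jaw ang deg 26.2 loc [-52.44  95.81  23.01] Floc [-0.4 13.7 -3.7] Tn 0.089 w 23.3 tilt 0.68
j [ 0.6   0.5  -0.65  2.31  2.02  0.26  0.17]
```

```bash
python3 -m jog '0.003 0 -0.004 2.5 0.03 -4.33 -0.8;0.003 0 -0.004 2.5 0.03 -4.33 -0.8;0.003 0 -0.004 2.5 0.03 -4.33 -0.8;0.003 0 -0.004 2.5 0.03 -4.33 -0.8' >/dev/null; python3 tq.py;python3 -m jog '0.003 0 -0.004 2.5 0.03 -4.33 -0.8;0.003 0 -0.004 2.5 0.03 -4.33 -0.8;0.003 0 -0.004 2.5 0.03 -4.33 -0.8;0.003 0 -0.004 2.5 0.03 -4.33 -0.8' >/dev/null; python3 tq.py
```

```text
t 22.1 jaw ang deg 6.2 loc [-52.43  95.84  22.87] Floc [ 0.3 14.5 -4.1] Tn 0.096 w 22.9 tilt 0.74
j [ 0.68  0.54 -0.75  2.3   1.94  0.31 -0.08]
t 22.5 jaw ang deg -13.9 loc [-52.48  95.86  22.73] Floc [-0.2 15.3 -5. ] Tn 0.13 w 23.2 tilt 0.78
j [ 0.76  0.57 -0.85  2.3   1.89  0.36 -0.36]
```

```bash
python3 -m jog '0.003 0 -0.004 2.5 0.03 -4.33 -0.8;0.003 0 -0.004 2.5 0.03 -4.33 -0.8;0.003 0 -0.004 2.5 0.03 -4.33 -0.8;0.003 0 -0.004 2.5 0.03 -4.33 -0.8' >/dev/null; python3 tq.py;python3 -m jog '0.003 0 -0.004 2.5 0.03 -4.33 -0.8;0.003 0 -0.004 2.5 0.03 -4.33 -0.8;0.003 0 -0.004 2.5 0.03 -4.33 -0.8' >/dev/null; python3 tq.py
```

```text
t 22.9 jaw ang deg -33.9 loc [-52.44  95.82  22.59] Floc [ 0.1 17.2 -5.2] Tn 0.076 w 22.8 tilt 0.81
j [ 0.82  0.62 -0.94  2.3   1.86  0.42 -0.65]
t 23.2 jaw ang deg -48.9 loc [-52.43  95.9   22.48] Floc [-0.4 15.9 -5.6] Tn 0.19 w 23.0 tilt 0.82
j [ 0.87  0.65 -1.    2.29  1.84  0.46 -0.87]
```

```bash
python3 -m jog '0 0 0 2 0.03 -3.46 -0.8;0 0 0 0 0 0 -0.8' >/dev/null; python3 tq.py;python3 -m jog '0.003 0 -0.004 2 0.03 -3.46 -0.8;0.003 0 -0.004 2 0.03 -3.46 -0.8;0 0 0 0 0 0 -0.8' >/dev/null; python3 tq.py
```

```text
t 23.4 jaw ang deg -52.9 loc [-52.44  95.92  22.4 ] Floc [-0.4 15.4 -5.7] Tn -0.114 w 23.0 tilt 0.84
j [ 0.88  0.66 -1.01  2.29  1.83  0.47 -0.93]
t 23.7 jaw ang deg -60.8 loc [-52.43  95.92  22.35] Floc [-0.7 16.  -4.8] Tn -0.029 w 23.1 tilt 0.85
j [ 0.9   0.68 -1.04  2.29  1.83  0.5  -1.05]
```

```bash
python3 -m jog '0.003 0 -0.004 2 0.03 -3.46 -0.8;0.003 0 -0.004 2 0.03 -3.46 -0.8;0.003 0 -0.004 2 0.03 -3.46 -0.8' >/dev/null; python3 tq.py;python3 -m jog '0.003 0 -0.004 2 0.03 -3.46 -0.8;0.003 0 -0.004 2 0.03 -3.46 -0.8;0.003 0 -0.004 2 0.03 -3.46 -0.8' >/dev/null; python3 tq.py
```

```text
t 24.0 jaw ang deg -72.8 loc [-52.4   95.93  22.3 ] Floc [-0.6 16.7 -5.6] Tn 0.106 w 22.9 tilt 0.84
j [ 0.93  0.7  -1.08  2.29  1.82  0.53 -1.24]
t 24.3 jaw ang deg -84.8 loc [-52.38  95.95  22.19] Floc [ 0.1 17.3 -5.2] Tn 0.126 w 23.2 tilt 0.84
j [ 0.95  0.73 -1.12  2.29  1.81  0.57 -1.43]
```

```bash
python3 -m jog '0.003 0 -0.004 2 0.03 -3.46 -0.8;0.003 0 -0.004 2 0.03 -3.46 -0.8' >/dev/null; python3 tq.py;python3 -m jog '0.003 0 -0.004 2 0.03 -3.46 -0.8;0.003 0 -0.004 2 0.03 -3.46 -0.8' >/dev/null; python3 tq.py
```

```text
t 24.5 jaw ang deg -92.8 loc [-52.39  95.91  22.11] Floc [-0.6 17.5 -6.6] Tn 0.218 w 23.0 tilt 0.84
j [ 0.96  0.75 -1.15  2.29  1.8   0.59 -1.56]
t 24.7 jaw ang deg -100.8 loc [-52.43  95.94  22.04] Floc [-1.5 16.  -4.9] Tn 0.495 w 23.0 tilt 0.84
j [ 0.98  0.77 -1.17  2.29  1.8   0.61 -1.68]
```

```bash
python3 -m jog '0 0 0 1 0.01 -1.73 -0.8;0 0 0 0 0 0 -0.8' >/dev/null; python3 tq.py;python3 -m jog '0 0 0 1 0.01 -1.73 -0.8;0 0 0 0 0 0 -0.8' >/dev/null; python3 tq.py
```

```text
t 24.9 jaw ang deg -102.6 loc [-52.42  95.95  22.05] Floc [-1.3 16.3 -4.7] Tn 0.774 w 23.1 tilt 0.84
j [ 0.98  0.77 -1.18  2.29  1.8   0.62 -1.71]
t 25.1 jaw ang deg -104.8 loc [-52.73  94.26  21.96] Floc [-0.7 12.3 -0.2] Tn -0.036 w 22.7 tilt 0.64
j [ 0.99  0.78 -1.18  2.29  1.8   0.63 -1.74]
```

```bash
python3 -m jog '0 0.15 0 0 0 0 -0.8;0 0 0 0 0 0 -0.8' >/dev/null; python3 tq.py
```

```text
t 25.3 jaw ang deg -104.8 loc [-52.71  94.34  21.92] Floc [-1.9  9.3  1.6] Tn -0.09 w 23.2 tilt 0.48
j [ 0.98  0.78 -1.18  2.29  1.8   0.63 -1.75]
```

```bash
python3 -m jog '0 0.25 0 0 0 0 -0.8;0 0 0 0 0 0 -0.8' >/dev/null; python3 tq.py;  python3 -m jog '0 0 0 0 0 0 -0.2;0 0 0 0 0 0 0;0 0 0 0 0 0 0.1;0 0 0 0 0 0 0.1' >/dev/null; python3 tq.py;python3 -c "
from h import *
snap('s');crop('s','side',290,170,410,270,6,'s_c')"; python3 chk.py s
```

```text
t 25.5 jaw ang deg -104.9 loc [-52.74  94.47  21.79] Floc [-2.7  4.7  4.8] Tn -0.013 w 22.9 tilt 0.22
j [ 0.98  0.78 -1.18  2.29  1.8   0.64 -1.75]
t 25.9 jaw ang deg -104.9 loc [-52.04  92.84  21.6 ] Floc [ 0.3  0.4 -0.5] Tn -0.023 w 46.9 tilt 0.13
j [ 0.98  0.78 -1.18  2.29  1.8   0.64 -1.75]
side [ 2.33 48.98] [ 1.22 49.16] [54.9 27.5] ang 1.94
side [ 1.08 -0.85] [ 1.2  -0.82] [55.  27.3] ang 0.32
```

View pics/s_c.png

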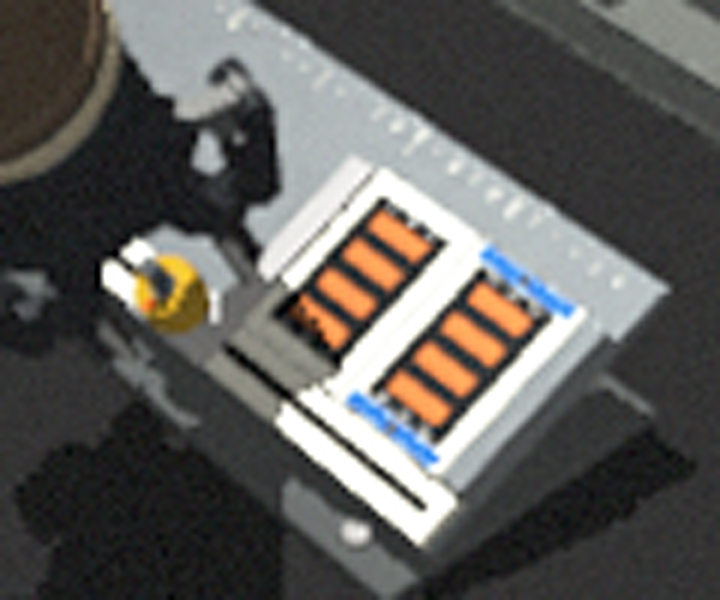

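```bash
python3 -m jog '-0.03 0.3 0.01 0 0 0 0;0 0 0 0 0 0 0;0 0 0 0 0 0 -0.2;0 0 0 0 0 0 -0.4;0 0 0 0 0 0 -0.6;0 0 0 0 0 0 -0.8;0 0 0 0 0 0 -0.8' 110 >/dev/null; python3 tq.py; python3 -m jog '0 0 0 1 0.01 -1.73 -0.8;0 0 0 0 0 0 -0.8' >/dev/null; python3 tq.py
```

```text
t 26.7 jaw ang deg -104.9 loc [-52.36  96.4   22.2 ] Floc [-0.2 -1.3  7.8] Tn 0.053 w 21.5 tilt 0.15
j [ 0.97  0.78 -1.18  2.29  1.8   0.65 -1.76]
t 26.9 jaw ang deg -106.9 loc [-52.36  96.44  22.19] Floc [-0.6 -1.   6.9] Tn -0.011 w 22.0 tilt 0.16
j [ 0.98  0.78 -1.19  2.29  1.8   0.65 -1.79]
```

```bash
python3 -m jog '0 -0.15 0 0 0 0 -0.8;0 -0.1 0 1 0.01 -1.73 -0.8;0 0 0 0 0 0 -0.8' >/dev/null; python3 tq.py; python3 -m jog '0 0 0 1 0.01 -1.73 -0.8;0 0 0 0 0 0 -0.8' >/dev/null; python3 tq.py;  python3 -m jog '0 0 0 1 0.01 -1.73 -0.8;0 0 0 0 0 0 -0.8' >/dev/null; python3 tq.py
```

```text
t 27.2 jaw ang deg -108.8 loc [-52.35  96.3   22.3 ] Floc [-0.6  5.6  4.1] Tn 0.516 w 21.8 tilt 0.4
j [ 0.98  0.79 -1.2   2.29  1.8   0.65 -1.82]
t 27.4 jaw ang deg -110.7 loc [-52.38  96.33  22.29] Floc [-0.8  4.6  3.2] Tn 0.919 w 21.9 tilt 0.39
j [ 0.99  0.79 -1.2   2.29  1.8   0.66 -1.85]
t 27.6 jaw ang deg -112.7 loc [-52.39  96.4   22.31] Floc [-0.3  3.8  3.1] Tn 1.395 w 21.7 tilt 0.39
j [ 0.99  0.8  -1.21  2.29  1.8   0.66 -1.88]
```

```bash
python3 -m jog '0 -0.05 0 1 0.01 -1.73 -0.8;0 0 0 0 0 0 -0.8' >/dev/null; python3 tq.py;  python3 -m jog '0 -0.05 0 1 0.01 -1.73 -0.8;0 0 0 0 0 0 -0.8' >/dev/null; python3 tq.py
```

```text
t 27.8 jaw ang deg -114.6 loc [-52.43  96.4   22.34] Floc [-0.2  5.5  0.8] Tn 1.842 w 21.6 tilt 0.45
j [ 0.99  0.8  -1.21  2.29  1.8   0.67 -1.91]
t 28.0 jaw ang deg -116.9 loc [-53.94  94.04  22.22] Floc [-3.8  2.6 10.7] Tn -0.059 w 21.6 tilt 0.21
j [ 1.    0.81 -1.22  2.29  1.8   0.67 -1.95]
```

```bash
python3 -m jog '0 0 0 0 0 0 -0.3;0 0 0 0 0 0 0;0 0 0 0 0 0 0.3;0 0 0 0 0 0 0.4;0 0 0 0 0 0 0.4' 40 >/dev/null; python3 tq.py;python3 -c "
from h import *
snap('u');crop('u','side',290,170,410,270,6,'u_c')"; python3 chk.py u
```

```text
t 28.5 jaw ang deg -116.9 loc [-52.25  92.72  21.89] Floc [ 0.8 -0.8  0.4] Tn -0.006 w 59.8 tilt 0.17
j [ 1.    0.81 -1.21  2.29  1.8   0.67 -1.95]
side [ 2.66 49.13] [ 1.95 49.46] [27.7 53.3] ang 0.5
side [ 1.06 -0.85] [ 1.2  -0.78] [55.  27.3] ang 0.27
```

View pics/u_c.png

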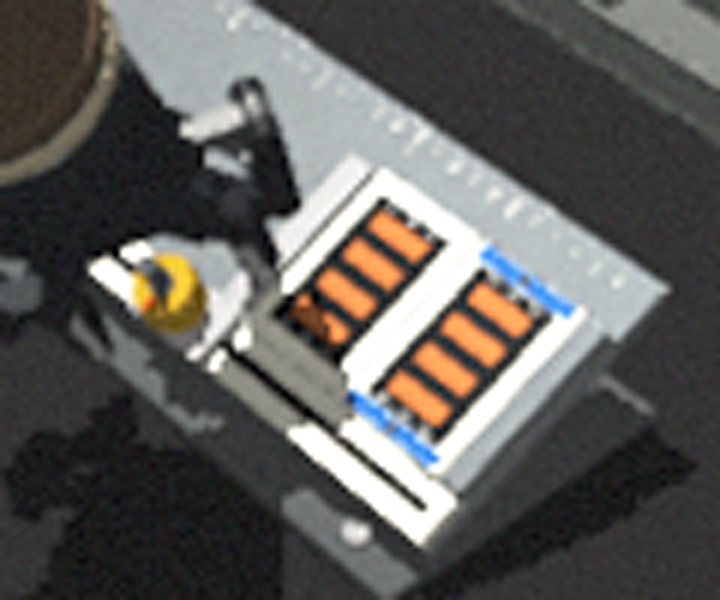

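```bash
python3 -m jog '-0.25 0 0.43 0 0 0 0.4;-0.5 0 0.87 0 0 0 0.4;-1.5 0 2.6 0 0 0 0.4;-2 0 3.46 0 0 0 0.4;-2 0 3.46 0 0 0 0.4;-2 1 4 0 0 0 0.4;-2 3 4 0 0 0 0.4;-2 4 2 0 0 0 0.4;-2 4 0 0 0 0 0.4;0 0 0 0 0 0 0.4;0 0 0 0 0 0 0.4' >/dev/null; python3 st.py;python3 -c "
from h import *
snap('v');crop('v','side',290,170,410,270,6,'v_c');crop('v','top',290,140,360,205,8,'v_t')"; python3 chk.py v
```

```text
t 29.7 pos [441.1 -21.9 167.6] rot [2.4183 1.5404 0.5568] yang -0.4788 z [ 0.427  0.017 -0.904] F [ 0.9 -0.8  0.8] M [-0.04  0.47 -0.02] w 59.6
j [ 1.392  0.124 -1.459  2.372  0.384  0.333 -0.813] loc tcp [-91.8 138.7 185.1]
side [ 1.18 49.17] [ 1.09 49.38] [54.9 27.4] ang 0.18
side [ 1.05 -0.86] [ 1.1  -0.93] [54.9 27.4] ang 0.29
```

View pics/v_c.png

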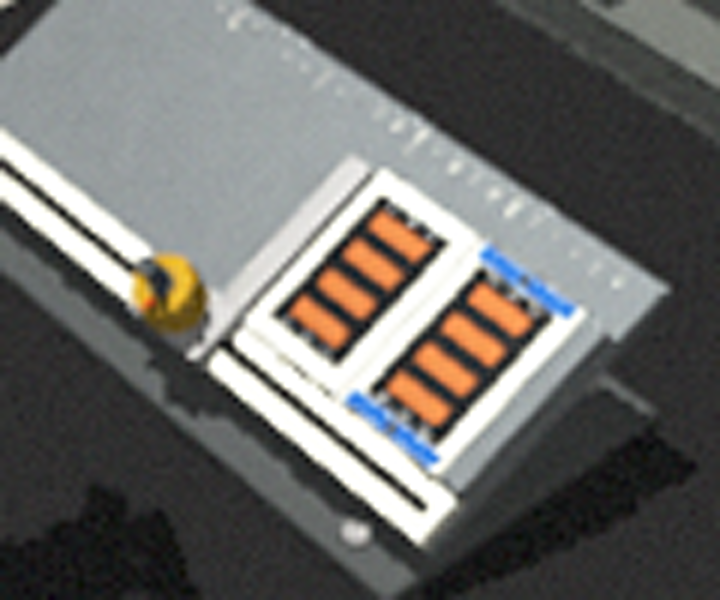

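View pics/v_top.png

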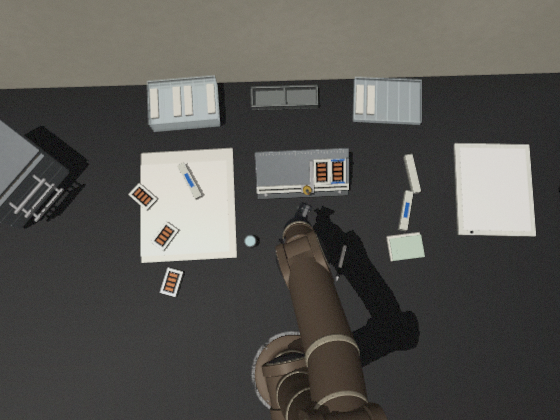

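```bash
python3 - <<'E'
from m import *
def shift(t,box,n="side"):
    x0,y0,x1,y1=box; g=lambda k:cv2.cvtColor(load(k,n)[0],cv2.COLOR_BGR2GRAY)[y0:y1,x0:x1].astype(np.float32)
    return np.round(cv2.phaseCorrelate(g('r'),g(t),cv2.createHanningWindow((x1-x0,y1-y0),cv2.CV_32F)),3)
print("blade/sample top r->v", cv2.phaseCorrelate(*[cv2.cvtColor(load(k,'side')[0],cv2.COLOR_BGR2GRAY)[192:212,338:362].astype(np.float32) for k in 'rv']))
g=[cv2.cvtColor(load(k,'side')[0],cv2.COLOR_BGR2GRAY) for k in ('r','u','v')]
for v in (198,202,206): print([list(map(int,a[v,334:356])) for a in g])
crop("v","side",295,190,360,235,12,"v_gap")
# others undisturbed: diff a vs v top around objects
a=load('a','top')[0].astype(int);b=load('v','top')[0].astype(int)
for nm,(x0,y0,x1,y1) in dict(ca=(175,158,206,205),cb=(396,188,416,234),cc=(400,150,424,196),pen=(333,236,350,282),loupe=(240,232,260,250)).items(): print(nm,np.abs(a-b)[y0:y1,x0:x1].mean().round(2),np.abs(a-b)[y0:y1,x0:x1].max())
E
```

```text
blade/sample top r->v ((-0.09921836116315319, 0.059635965122856405), 0.9962052591145039)
[[96, 54, 148, 175, 171, 170, 169, 173, 172, 174, 175, 180, 206, 226, 235, 232, 242, 223, 185, 235, 234, 190], [33, 28, 29, 14, 71, 160, 186, 184, 185, 185, 179, 203, 238, 241, 239, 242, 245, 206, 182, 241, 245, 198], [168, 164, 164, 168, 163, 162, 163, 167, 163, 167, 162, 184, 224, 229, 227, 229, 232, 189, 167, 229, 231, 179]]
[[44, 63, 154, 175, 171, 173, 166, 169, 195, 225, 232, 231, 235, 230, 175, 198, 255, 255, 255, 234, 246, 255], [29, 30, 29, 33, 25, 66, 160, 198, 226, 238, 241, 240, 245, 237, 146, 204, 255, 255, 255, 245, 252, 255], [162, 168, 166, 164, 166, 164, 161, 173, 207, 225, 224, 227, 233, 223, 132, 181, 255, 255, 255, 228, 242, 255]]
[[17, 94, 155, 170, 184, 226, 232, 229, 230, 235, 215, 179, 249, 255, 255, 225, 95, 59, 127, 174, 166, 119], [79, 123, 123, 125, 177, 232, 240, 239, 243, 240, 161, 161, 255, 255, 255, 235, 104, 63, 138, 179, 170, 128], [168, 166, 160, 164, 193, 220, 224, 226, 232, 227, 143, 140, 247, 255, 255, 213, 86, 62, 122, 168, 159, 116]]
ca 0.96 11
cb 2.1 12
cc 2.28 18
pen 32.5 99
loupe 2.48 20
```

View pics/v_gap.png

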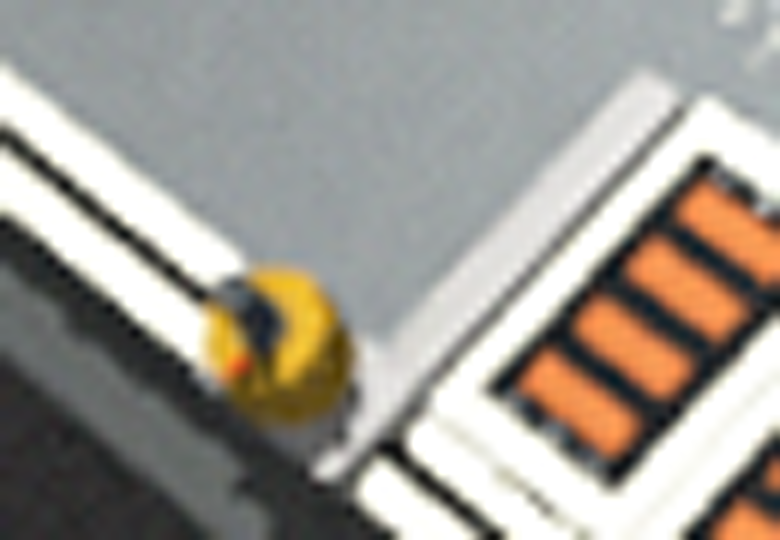

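```bash
python3 - <<'E'
from m import *
p=optics.camera_params("side");K=np.array(p['mtx']);T=np.array(p['T']);Ti=np.linalg.inv(T)
def proj(L):
    W=M+L@F.T; c=(W@Ti[:3,:3].T)+Ti[:3,3]; return K[0,0]*c[...,0]/-c[...,2]+K[0,2], K[1,1]*-c[...,1]/-c[...,2]+K[1,2]
ys=np.arange(64,92,1.0); xs=np.arange(5,30,.5)
L=np.stack(np.meshgrid(xs,ys,indexing='ij')+[np.full((len(xs),len(ys)),18.5)],-1) if False else np.stack([*np.meshgrid(xs,ys,indexing='ij'),np.full((len(xs),len(ys)),18.5)],-1)
u,v=proj(L)
print("y",ys.astype(int).tolist())
for t in "qrsuv":
    g=cv2.cvtColor(load(t,'side')[0],cv2.COLOR_BGR2GRAY).astype(np.float32)
    q=cv2.remap(g,u.astype(np.float32),v.astype(np.float32),cv2.INTER_LINEAR); print(t,np.median(q,0).astype(int).tolist())
# q shifted: pushed contact at nut y=109.6 -> offset +13.6
L2=L.copy(); L2[...,1]+=13.65; u,v=proj(L2); g=cv2.cvtColor(load('q','side')[0],cv2.COLOR_BGR2GRAY).astype(np.float32)
print("q+",np.median(cv2.remap(g,u.astype(np.float32),v.astype(np.float32),cv2.INTER_LINEAR),0).astype(int).tolist())
E
```

```text
y [64, 65, 66, 67, 68, 69, 70, 71, 72, 73, 74, 75, 76, 77, 78, 79, 80, 81, 82, 83, 84, 85, 86, 87, 88, 89, 90, 91]
q [146, 147, 147, 147, 149, 146, 135, 128, 109, 83, 63, 66, 101, 160, 209, 238, 251, 254, 252, 240, 217, 188, 176, 187, 210, 226, 231, 231]
r [160, 211, 240, 252, 254, 252, 241, 217, 190, 181, 193, 215, 229, 232, 232, 231, 230, 230, 229, 224, 214, 201, 186, 176, 170, 170, 171, 171]
s [167, 217, 245, 253, 254, 253, 244, 223, 199, 189, 200, 223, 235, 239, 239, 239, 238, 237, 235, 231, 223, 209, 194, 184, 180, 179, 179, 180]
u [167, 218, 245, 253, 255, 255, 246, 223, 188, 164, 168, 195, 225, 240, 242, 241, 240, 239, 238, 237, 233, 226, 211, 195, 183, 178, 178, 177]
v [153, 204, 236, 251, 254, 252, 240, 212, 172, 147, 151, 180, 210, 227, 229, 228, 226, 224, 224, 223, 218, 208, 194, 179, 168, 163, 162, 163]
q+ [194, 231, 248, 254, 254, 246, 226, 198, 179, 182, 201, 222, 230, 231, 231, 230, 230, 228, 225, 218, 206, 191, 179, 171, 169, 169, 170, 170]
```

The profile across the blade shows that the stop crept about 1 mm left between pictures s and u, so there is now a ~1 mm gap behind the sample. I'll regrip with the jaws along the ledge, loosen a little, press home and retighten.

```bash
python3 go.py -52.4 96.9 80 -15; python3 tq.py
```

```text
d cm [ 8.674 -4.051 -7.124] rot deg [-47.37  -4.74  89.21] local now [-91.4 138.5 184.8] Floc [ 0.3  0.3 -0.8]
t 29.8 jaw ang deg -116.1 loc [-91.44 138.54 184.8 ] Floc [ 0.3  0.3 -0.8] Tn 0.009 w 59.9 tilt 4.75
j [ 1.39  0.13 -1.46  2.37  0.39  0.33 -0.81]
```

```bash
python3 -m jog '0.72 -0.34 0 -3.95 -0.4 7.43 0.2;0.72 -0.34 0 -3.95 -0.4 7.43 0.2;0.72 -0.34 0 -3.95 -0.4 7.43 0.2;0.72 -0.34 -0.5 -3.95 -0.4 7.43 0.2;0.72 -0.34 -0.7 -3.95 -0.4 7.43 0.2;0.72 -0.34 -0.8 -3.95 -0.4 7.43 0.2;0.72 -0.34 -0.8 -3.95 -0.4 7.43 0.2;0.72 -0.34 -0.8 -3.95 -0.4 7.43 0.2;0.72 -0.34 -0.8 -3.95 -0.4 7.43 0.2;0.72 -0.34 -0.8 -3.95 -0.4 7.43 0.2;0.72 -0.34 -0.9 -3.95 -0.4 7.43 0.2;0.72 -0.34 -1 -3.95 -0.4 7.43 0.2' >/dev/null; python3 -m jog '0 0 0 0 0 0 0.2' >/dev/null; python3 tq.py;  python3 go.py -52.4 96.9 60 -15
```

```text
t 31.1 jaw ang deg -15.1 loc [-53.82  96.87  78.58] Floc [ 0.6 -0.1  0.1] Tn -0.004 w 51.0 tilt 0.17
j [ 0.92  0.46 -1.02  2.33  1.59  0.35 -0.11]
d cm [ 1.052  0.017 -1.538] rot deg [-0.14 -0.11 -0.01] local now [-53.8  96.9  78.6] Floc [ 0.6 -0.1  0.1]
```

```bash
python3 -m jog '0.85 0.02 -1.33 0 0 0 0.2;0.8 0.02 -1.4 0 0 0 0.2;0.8 0 -1.4 0 0 0 0.2;0.5 0 -0.75 0 0 0 0.2;0 0 0 0 0 0 0.2' >/dev/null; python3 tq.py;  python3 go.py -52.4 96.9 22 -15
```

```text
t 31.6 jaw ang deg -15.3 loc [-52.24  97.54  22.55] Floc [ 0.1  0.1 -0.6] Tn 0.0 w 51.3 tilt 0.12
j [ 0.85  0.64 -0.99  2.3   1.84  0.48 -0.3 ]
d cm [ 0.014 -0.064 -0.055] rot deg [-0.21 -0.07  0.18] local now [-52.2  97.5  22.5] Floc [ 0.1  0.1 -0.6]
```

```bash
python3 -m jog '0 -0.06 0 0 0 0 0;0 0 0 0 0 0 -0.2;0 0 0 0 0 0 -0.3;0 0 0 0 0 0 -0.4;0 0 0 0 0 0 -0.6;0 0 0 0 0 0 -0.8;0 0 0 0 0 0 -0.8' 90 >/dev/null; python3 tq.py; python3 -m jog '0 0 0 -2.5 -0.03 4.33 -0.8;0 0 0 -2.5 -0.03 4.33 -0.8;0 0 0 -2.5 -0.03 4.33 -0.8' 110 >/dev/null; python3 tq.py
```

```text
t 32.3 jaw ang deg -15.0 loc [-51.13  96.74  24.04] Floc [ 0.2  0.9 11.2] Tn 0.018 w 21.9 tilt 0.1
j [ 0.85  0.64 -0.99  2.3   1.84  0.48 -0.3 ]
t 32.6 jaw ang deg 0.2 loc [-51.12  97.05  24.15] Floc [ 0.8  0.8 13.3] Tn -0.13 w 21.5 tilt 0.1
j [ 0.81  0.61 -0.93  2.3   1.86  0.43 -0.07]
```

```bash
python3 -m jog '-0.05 0 0.09 -1.5 -0.02 2.6 -0.8;0 0 0 -1.5 -0.02 2.6 -0.8;0 0 0 -1.5 -0.02 2.6 -0.8;0 0 0 0 0 0 -0.8' >/dev/null; python3 tq.py; python3 -m jog '0 -0.05 0 0 0 0 -0.8;0 -0.05 0 0 0 0 -0.8;0 -0.05 0 0 0 0 -0.8;0 0 0 0 0 0 -0.8' >/dev/null; python3 tq.py
```

```text
t 33.0 jaw ang deg 9.0 loc [-51.13  97.26  24.71] Floc [1.6 2.1 0.5] Tn 0.093 w 21.5 tilt 0.1
j [ 0.78  0.59 -0.9   2.3   1.87  0.41  0.06]
t 33.4 jaw ang deg 9.0 loc [-51.15  96.28  24.62] Floc [1.9 4.9 3.2] Tn 0.027 w 21.5 tilt 0.16
j [ 0.78  0.59 -0.89  2.3   1.87  0.4   0.06]
```

```bash
python3 -m jog '0 -0.05 0 0 0 0 -0.8;0 -0.05 0 0 0 0 -0.8;0 0 0 0 0 0 -0.8' >/dev/null; python3 tq.py; python3 -m jog '0 -0.1 0 0 0 0 -0.8;0 0 0 0 0 0 -0.8' >/dev/null; python3 tq.py;python3 -m jog '0 -0.1 0 0 0 0 -0.8;0 0 0 0 0 0 -0.8' >/dev/null; python3 tq.py
```

```text
t 33.7 jaw ang deg 9.0 loc [-51.16  96.22  24.65] Floc [1.8 8.1 2.3] Tn 0.075 w 21.6 tilt 0.25
j [ 0.78  0.59 -0.89  2.3   1.87  0.4   0.07]
t 33.9 jaw ang deg 9.0 loc [-51.15  96.16  24.67] Floc [1.2 9.5 1.5] Tn 0.043 w 21.5 tilt 0.35
j [ 0.79  0.59 -0.89  2.3   1.87  0.4   0.07]
t 34.1 jaw ang deg 9.1 loc [-51.16  96.1   24.7 ] Floc [ 1.7 11.8  0.3] Tn 0.008 w 21.2 tilt 0.44
j [ 0.79  0.59 -0.89  2.3   1.87  0.39  0.07]
```

```bash
python3 -m jog '0 -0.1 0 0 0 0 -0.8;0 -0.1 0 0 0 0 -0.8;0 0 0 0 0 0 -0.8' >/dev/null; python3 tq.py; python3 -m jog '0 0 0 2 0.02 -3.46 -0.8;0 0 0 2 0.02 -3.46 -0.8;0 0 0 2 0.02 -3.46 -0.8;0 0 0 2 0.02 -3.46 -0.8;0 0 0 1 0.01 -1.73 -0.8' >/dev/null; python3 tq.py; python3 -m jog '0 0 0 1 0.01 -1.73 -0.8;0 0 0 0 0 0 -0.8' >/dev/null; python3 tq.py
```

```text
t 34.4 jaw ang deg 9.1 loc [-51.17  95.99  24.77] Floc [ 2.6 15.6 -0.6] Tn -0.032 w 21.2 tilt 0.63
j [ 0.79  0.59 -0.89  2.3   1.87  0.39  0.07]
t 34.9 jaw ang deg -9.0 loc [-51.17  95.59  24.68] Floc [ 2.5 14.5 -3. ] Tn 0.057 w 21.0 tilt 0.61
j [ 0.85  0.62 -0.97  2.3   1.84  0.44 -0.19]
t 35.1 jaw ang deg -10.9 loc [-51.2   95.56  24.67] Floc [ 3.4 14.6 -4.3] Tn -0.05 w 21.7 tilt 0.61
j [ 0.85  0.63 -0.98  2.3   1.84  0.45 -0.22]
```

```bash
python3 -m jog '0 0 0 1.5 0.02 -2.6 -0.8;0 0 0 1 0.01 -1.73 -0.8;0 0 0 0 0 0 -0.8' >/dev/null; python3 tq.py; python3 -m jog '0 -0.05 0 1 0.01 -1.73 -0.8;0 0 0 0 0 0 -0.8' >/dev/null; python3 tq.py;python3 -m jog '0 0 0 1 0.01 -1.73 -0.8;0 0 0 0 0 0 -0.8' >/dev/null; python3 tq.py
```

```text
t 35.4 jaw ang deg -15.9 loc [-51.2   95.46  24.66] Floc [ 2.9 14.6 -4.5] Tn -0.005 w 21.3 tilt 0.59
j [ 0.86  0.64 -0.99  2.3   1.83  0.46 -0.3 ]
t 35.6 jaw ang deg -17.9 loc [-51.21  95.39  24.68] Floc [ 3.2 15.8 -5.3] Tn 0.002 w 21.8 tilt 0.64
j [ 0.87  0.64 -1.    2.3   1.83  0.47 -0.33]
t 35.8 jaw ang deg -19.9 loc [-51.22  95.36  24.67] Floc [ 1.9 15.8 -4.8] Tn 0.01 w 21.5 tilt 0.63
j [ 0.88  0.65 -1.01  2.3   1.83  0.47 -0.36]
```

```bash
python3 -m jog '0 0 0 1 0.01 -1.73 -0.8;0 0 0 1 0.01 -1.73 -0.8' >/dev/null; python3 tq.py; python3 -m jog '0 0 0 1 0.01 -1.73 -0.8;0 0 0 1 0.01 -1.73 -0.8' >/dev/null; python3 tq.py;python3 -m jog '0 0 0 1 0.01 -1.73 -0.8;0 0 0 1 0.01 -1.73 -0.8' >/dev/null; python3 tq.py
```

```text
t 36.0 jaw ang deg -23.9 loc [-51.32  95.32  24.69] Floc [ 2.6 15.  -5.8] Tn 0.525 w 21.3 tilt 0.62
j [ 0.89  0.66 -1.02  2.3   1.82  0.48 -0.42]
t 36.2 jaw ang deg -27.8 loc [-51.38  95.28  24.7 ] Floc [ 2.9 14.3 -7.5] Tn 1.486 w 21.5 tilt 0.61
j [ 0.9   0.67 -1.04  2.29  1.82  0.49 -0.48]
t 36.4 jaw ang deg -31.8 loc [-50.92  94.74  24.79] Floc [ 6.4 13.   5.3] Tn -0.292 w 20.8 tilt 0.56
j [ 0.9   0.67 -1.05  2.29  1.82  0.51 -0.54]
```

```bash
python3 -m jog '0 0.2 0 0 0 0 -0.8;0 0 0 0 0 0 -0.8' >/dev/null; python3 tq.py; python3 -m jog '0 0.15 0 0 0 0 -0.8;0 0 0 0 0 0 -0.8' >/dev/null; python3 tq.py
```

```text
t 36.6 jaw ang deg -32.0 loc [-50.51  94.61  24.87] Floc [3.3 9.4 4.2] Tn -0.094 w 21.2 tilt 0.35
j [ 0.9   0.67 -1.05  2.29  1.82  0.51 -0.55]
t 36.8 jaw ang deg -32.0 loc [-50.51  94.65  24.8 ] Floc [3.8 5.7 5.7] Tn -0.095 w 21.0 tilt 0.23
j [ 0.9   0.67 -1.05  2.29  1.82  0.52 -0.55]
```

```bash
python3 -m jog '0 0 0 0 0 0 -0.3;0 0 0 0 0 0 0;0 0 0 0 0 0 0.2;0 0 0 0 0 0 0.3;0 0 0 0 0 0 0.3' 40 >/dev/null; python3 tq.py; cat > prof.py <<'E'
import sys; from m import *
p=optics.camera_params("side");K=np.array(p['mtx']);T=np.array(p['T']);Ti=np.linalg.inv(T)
def proj(L):
    W=M+L@F.T; c=(W@Ti[:3,:3].T)+Ti[:3,3]; return K[0,0]*c[...,0]/-c[...,2]+K[0,2], K[1,1]*-c[...,1]/-c[...,2]+K[1,2]
ys=np.arange(64,92,1.0)
for lo,hi in ((5,30),(-20,0)):
  xs=np.arange(lo,hi,.5); L=np.stack([*np.meshgrid(xs,ys,indexing='ij'),np.full((len(xs),len(ys)),18.5)],-1); u,v=proj(L)
  for t in sys.argv[1:]:
    g=cv2.cvtColor(load(t,'side')[0],cv2.COLOR_BGR2GRAY).astype(np.float32)
    q=np.median(cv2.remap(g,u.astype(np.float32),v.astype(np.float32),cv2.INTER_LINEAR),0); print(lo,t,q.astype(int).tolist())
E
python3 -c "
from h import *
snap('w')"; python3 prof.py r v w
```

```text
t 37.3 jaw ang deg -32.1 loc [-51.85  92.5   24.39] Floc [-0.4 -0.3  0.3] Tn 0.022 w 55.5 tilt 0.09
j [ 0.9   0.67 -1.05  2.29  1.82  0.52 -0.55]
5 r [160, 211, 240, 252, 254, 252, 241, 217, 190, 181, 193, 215, 229, 232, 232, 231, 230, 230, 229, 224, 214, 201, 186, 176, 170, 170, 171, 171]
5 v [153, 204, 236, 251, 254, 252, 240, 212, 172, 147, 151, 180, 210, 227, 229, 228, 226, 224, 224, 223, 218, 208, 194, 179, 168, 163, 162, 163]
5 w [164, 214, 242, 253, 254, 252, 242, 220, 195, 184, 196, 220, 232, 236, 237, 236, 235, 234, 232, 229, 219, 206, 192, 181, 176, 174, 175, 175]
-20 r [172, 218, 244, 254, 255, 253, 240, 213, 186, 173, 185, 208, 226, 231, 230, 228, 228, 228, 225, 220, 208, 190, 169, 140, 103, 65, 39, 27]
-20 v [166, 213, 241, 253, 255, 253, 238, 210, 172, 145, 155, 183, 209, 222, 224, 224, 223, 223, 222, 221, 217, 205, 189, 174, 164, 160, 160, 161]
-20 w [177, 222, 246, 254, 255, 253, 242, 218, 191, 179, 190, 212, 229, 234, 233, 231, 231, 230, 229, 225, 215, 201, 187, 178, 173, 171, 172, 173]
```

```bash
python3 -m jog '-0.25 0 0.43 0 0 0 0.3;-0.5 0 0.87 0 0 0 0.3;-1.5 0 2.6 0 0 0 0.3;-2 0 3.46 0 0 0 0.3;-2 0 3.46 0 0 0 0.3;-1 3 3 0 0 0 0.3;0 3 2 0 0 0 0.3;0 3 0 0 0 0 0.3;0 0 0 0 0 0 0.3' >/dev/null; python3 tq.py; python3 - <<'E'
from m import *
snap('x')
cv2.imwrite('pics/marks.png',np.vstack([np.hstack([cv2.resize(load(t,'side')[0][205:228,302:330],None,fx=12,fy=12,interpolation=cv2.INTER_CUBIC) for t in p]) for p in ('su','vx')]))
for t in 'suvwx':
    im=load(t,'side')[0]; sub=cv2.resize(im[205:228,302:330],None,fx=8,fy=8,interpolation=cv2.INTER_CUBIC); h=cv2.cvtColor(sub,cv2.COLOR_BGR2HSV)
    m=(h[...,0]<14)&(h[...,1]>120)&(h[...,2]>100); g=(h[...,0]>15)&(h[...,0]<32)&(h[...,1]>120)&(h[...,2]>100)
    f=lambda m:(np.array(np.nonzero(m)[::-1]).mean(1)/8).round(2)
    print(t,m.sum(),f(m),g.sum(),f(g),f(m)-f(g))
E
python3 prof.py r x; python3 chk.py x
```

```text
t 38.3 jaw ang deg -31.8 loc [-33.54 185.91 179.51] Floc [ 0.3 -0.6  0. ] Tn -0.018 w 55.6 tilt 0.12
j [ 1.13  0.19 -1.41  2.31  0.84  0.39  0.08]
s 118 [13.16 15.6 ] 5262 [16.96 14.42] [-3.8   1.18]
u 135 [13.15 15.47] 5516 [16.69 14.22] [-3.54  1.25]
v 137 [13.08 15.5 ] 4249 [16.35 13.12] [-3.27  2.38]
w 0 [nan nan] 1153 [20.42 13.16] [nan nan]
x 36 [14.62 16.1 ] 4438 [16.43 13.43] [-1.81  2.67]
5 r [160, 211, 240, 252, 254, 252, 241, 217, 190, 181, 193, 215, 229, 232, 232, 231, 230, 230, 229, 224, 214, 201, 186, 176, 170, 170, 171, 171]
5 x [150, 201, 236, 250, 254, 250, 236, 208, 179, 168, 181, 204, 220, 225, 224, 223, 223, 222, 220, 215, 204, 190, 175, 165, 160, 160, 160, 160]
-20 r [172, 218, 244, 254, 255, 253, 240, 213, 186, 173, 185, 208, 226, 231, 230, 228, 228, 228, 225, 220, 208, 190, 169, 140, 103, 65, 39, 27]
-20 x [163, 211, 240, 252, 255, 253, 236, 204, 174, 163, 175, 198, 217, 222, 221, 220, 219, 218, 215, 209, 197, 183, 171, 163, 159, 157, 157, 158]
side [ 1.18 49.22] [ 1.09 49.38] [54.9 27.4] ang 0.16
side [ 1.05 -0.87] [ 1.21 -0.82] [54.7 27.3] ang 0.1<stdin>:7: RuntimeWarning: Mean of empty slice.
  ret = um.true_divide(
```

View pics/marks.png

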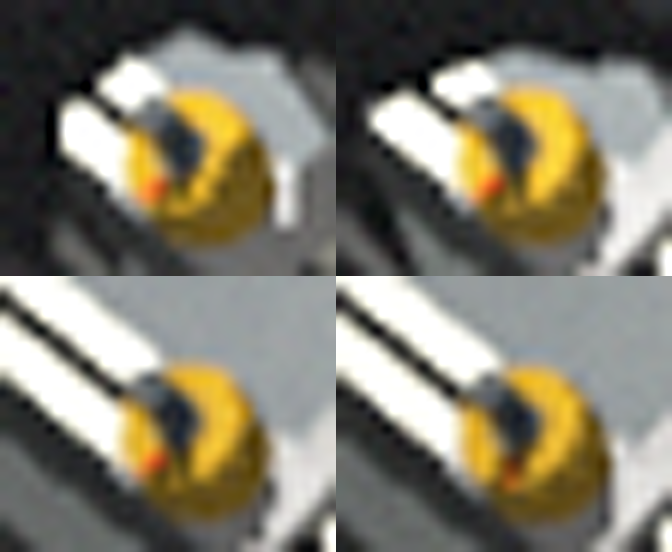

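```bash
python3 - <<'E'
from m import *
for t,(x0,y0,x1,y1) in dict(a=(278,182,300,206),n=(278,182,300,206),s=(304,206,328,228),u=(304,206,328,228),v=(304,206,328,228),x=(304,206,328,228)).items():
    im=load(t,'side')[0].astype(np.float32)[y0:y1,x0:x1]
    b,g,r=im[...,0],im[...,1],im[...,2]
    red=np.clip(r/(g+20)-1.75,0,None)*(r>70)   # gold r/g~1.3
    v,u=np.mgrid[y0:y1,x0:x1]; k=red>0.0
    c=np.array([(u*red).sum(),(v*red).sum()])/max(red.sum(),1e-6)
    gold=(r>100)&(b<0.5*r)
    L=loc("side",c,39); 
    print(t,k.sum(),c.round(2),"loc",L.round(1), "gold bbox",u[gold].min(),u[gold].max(),v[gold].min(),v[gold].max())
E
python3 -c "
from m import *
cv2.imwrite('pics/marks2.png',np.hstack([cv2.resize(load(t,'side')[0][203:229,302:330],None,fx=14,fy=14,interpolation=cv2.INTER_NEAREST) for t in 'vx']))"
```

```text
a 0 [0. 0.] loc [-273.6 3125.2   39. ] gold bbox 284 294 189 199
n 0 [0. 0.] loc [-273.6 3125.2   39. ] gold bbox 284 293 189 200
s 0 [0. 0.] loc [-273.6 3125.2   39. ] gold bbox 313 323 213 224
u 1 [315. 220.] loc [-58.3  93.3  39. ] gold bbox 312 323 213 224
v 1 [315. 220.] loc [-58.3  93.3  39. ] gold bbox 312 322 213 224
x 0 [0. 0.] loc [-273.6 3125.2   39. ] gold bbox 313 323 213 223
```

View pics/marks2.png

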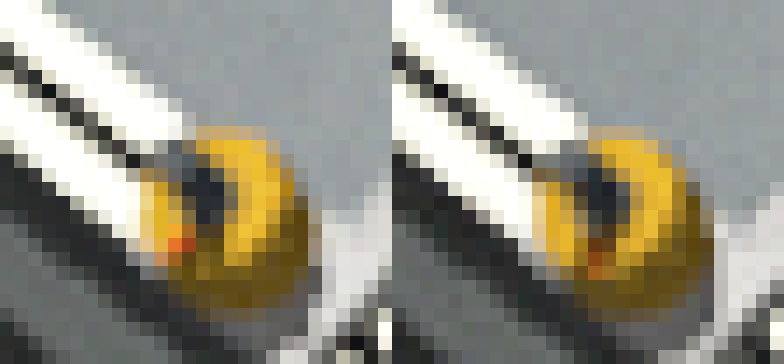

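```bash
python3 -c "
from m import *
for t,p,c in (('a',(270+282/13-.5,165+352/13-.5),(-51.5,200.5)),('v',(315,220.2),(-51.5,97.5)),('x',(316.4,221.3),(-51.5,96.5)),):
    L=loc('side',p,39.5); print(t,L.round(1),'rel',(L[:2]-c).round(1),'ang ccw from x',np.degrees(np.arctan2(L[1]-c[1],L[0]-c[0])).round(0))
for t,p in (('a',(284,189,294,199)),('v',(312,213,322,224)),('x',(313,213,323,223))): print(t)
"

```

```text
a [-41.9 196.   39.5] rel [ 9.6 -4.5] ang ccw from x -25.0
v [-58.7  92.7  39.5] rel [-7.2 -4.8] ang ccw from x -146.0
x [-58.6  88.1  39.5] rel [-7.1 -8.4] ang ccw from x -130.0
a
v
x
```

The red mark now sits about 15–20° short of where it was when hard down (v 315,220; x 316.5,221.5). The row is closed, but the nut backed off a little as the jaws slipped. I'll tighten once more, gripping gently first and stopping before the slip.

```bash
python3 go.py -52.4 96 80 -5
```

```text
d cm [ 3.533 -8.632 -9.419] rot deg [-13.37  -0.21  23.38] local now [-34.9 182.8 178.7] Floc [-0.1 -0.3  0.7]
```

```bash
python3 -m jog '0.7 -2.1 0 -3.3 -0.05 5.8 0.1;0.7 -2.1 -1 -3.3 -0.05 5.8 0.1;0.7 -2.1 -2 -3.3 -0.05 5.8 0.1;0.7 -2.1 -3 -3.3 -0.05 5.8 0.1;0.7 -0.2 -3.4 0 0 0 0.1;0 0 0 0 0 0 0.1' >/dev/null; python3 go.py -52.4 96 24 -5
```

```text
d cm [ 3.085  0.183 -5.356] rot deg [-0.31 -0.3   0.45] local now [-52.4  94.6  85.8] Floc [-0.1  0.3  0.6]
```

```bash
python3 -m jog '0.9 0.1 -1.5 -0.3 -0.3 0.4 0.1;0.9 0 -1.5 0 0 0 0.1;0.8 0 -1.4 0 0 0 0.1;0.48 0 -0.9 0 0 0 0.1;0 0 0 0 0 0 0;0 0 0 0 0 0 -0.1' >/dev/null; python3 tq.py; python3 go.py -52.4 96 24 -5
```

```text
t 39.6 jaw ang deg -5.0 loc [-49.13  95.93  27.43] Floc [ 0.2 -0.2  0.4] Tn -0.011 w 38.8 tilt 0.26
j [ 0.84  0.62 -0.97  2.3   1.83  0.46 -0.13]
d cm [-0.112  0.006 -0.461] rot deg [0.02 0.25 0.04] local now [-49.1  95.9  27.4] Floc [ 0.2 -0.2  0.4]
```

```bash
python3 -m jog '-0.11 0 -0.4 0 0.2 0 -0.1;0 0 -0.05 0 0 0 -0.1;0 0 0 0 0 0 -0.1;0 0 0 0 0 0 -0.1' 25 >/dev/null; python3 go.py -52.4 96 24 -5
```

```text
d cm [-0.038  0.014  0.028] rot deg [0.09 0.1  0.01] local now [-52.2  95.9  23.6] Floc [-0.5 -0.5 -0.6]
```

```bash
python3 -m jog '-0.02 0 0.02 0 0 0 -0.2;0 0 0 0 0 0 -0.28;0 0 0 0 0 0 -0.34;0 0 0 0 0 0 -0.4;0 0 0 0 0 0 -0.46;0 0 0 0 0 0 -0.6' 25 >/dev/null; python3 tq.py; python3 -m jog '0 -0.1 0 0 0 0 -0.8;0 -0.1 0 0 0 0 -0.8' 70 >/dev/null; python3 tq.py;  python3 -m jog '0 -0.1 0 0 0 0 -0.8;0 -0.1 0 0 0 0 -0.8' 110 >/dev/null; python3 tq.py
```

```text
t 40.6 jaw ang deg -5.0 loc [-52.38  96.18  23.66] Floc [0.3 0.6 2.8] Tn -0.015 w 24.6 tilt 0.11
j [ 0.84  0.63 -0.97  2.3   1.85  0.46 -0.14]
t 40.8 jaw ang deg -4.9 loc [-52.38  96.05  23.85] Floc [0.  6.4 4.1] Tn -0.05 w 22.9 tilt 0.18
j [ 0.84  0.63 -0.97  2.3   1.85  0.46 -0.14]
t 41.0 jaw ang deg -4.8 loc [-52.39  95.94  24.02] Floc [-0.3 11.1  5.3] Tn -0.084 w 21.4 tilt 0.36
j [ 0.84  0.63 -0.97  2.3   1.85  0.45 -0.13]
```

```bash
python3 -m jog '0 -0.1 0 1 0.01 -1.73 -0.8;0 0 0 2 0.02 -3.46 -0.8;0 0 0 2 0.02 -3.46 -0.8;0 0 0 1 0.01 -1.73 -0.8' >/dev/null; python3 tq.py; python3 -m jog '0 0 0 1.5 0.02 -2.6 -0.8;0 0 0 1 0.01 -1.73 -0.8' >/dev/null; python3 tq.py; python3 -m jog '0 0 0 1 0.01 -1.73 -0.8;0 0 0 1 0.01 -1.73 -0.8' >/dev/null; python3 tq.py
```

```text
t 41.4 jaw ang deg -16.9 loc [-52.39  95.93  24.01] Floc [ 0.7 10.4  2.5] Tn 0.065 w 21.7 tilt 0.44
j [ 0.88  0.65 -1.02  2.3   1.83  0.48 -0.31]
t 41.6 jaw ang deg -21.9 loc [-52.36  95.91  24.  ] Floc [ 0.9 11.4  1.9] Tn 0.137 w 21.4 tilt 0.44
j [ 0.89  0.67 -1.03  2.3   1.83  0.5  -0.39]
t 41.8 jaw ang deg -25.8 loc [-52.4   95.9   23.98] Floc [-0.  10.9  1.4] Tn 0.143 w 21.6 tilt 0.43
j [ 0.9   0.67 -1.05  2.3   1.82  0.51 -0.45]
```

```bash
python3 -m jog '0 -0.1 0 1 0.01 -1.73 -0.8;0 0 0 1 0.01 -1.73 -0.8' >/dev/null; python3 tq.py; python3 -m jog '0 0 0 1 0.01 -1.73 -0.8;0 0 0 0.5 0 -0.87 -0.8' >/dev/null; python3 tq.py; python3 -m jog '0 0 0 1 0.01 -1.73 -0.8' >/dev/null; python3 tq.py
```

```text
t 42.0 jaw ang deg -29.8 loc [-52.39  95.82  24.02] Floc [ 0.6 13.9 -0.2] Tn 0.127 w 21.4 tilt 0.54
j [ 0.91  0.68 -1.06  2.3   1.82  0.52 -0.51]
t 42.2 jaw ang deg -32.8 loc [-52.44  95.83  24.  ] Floc [ 0.  12.7 -0.9] Tn 0.068 w 21.4 tilt 0.53
j [ 0.92  0.69 -1.07  2.3   1.82  0.53 -0.55]
t 42.3 jaw ang deg -34.7 loc [-52.44  95.87  24.02] Floc [ 0.5 13.3 -1.3] Tn 0.138 w 21.4 tilt 0.53
j [ 0.92  0.69 -1.08  2.3   1.82  0.53 -0.59]
```

```bash
python3 -m jog '0 0 0 1 0.01 -1.73 -0.8;0 0 0 1 0.01 -1.73 -0.8' >/dev/null; python3 tq.py; python3 -m jog '0 0 0 1 0.01 -1.73 -0.8' >/dev/null; python3 tq.py; python3 -m jog '0 0 0 1 0.01 -1.73 -0.8' >/dev/null; python3 tq.py
```

```text
t 42.5 jaw ang deg -38.7 loc [-52.48  95.89  24.01] Floc [-1.2 13.5 -1.7] Tn 0.738 w 21.7 tilt 0.53
j [ 0.93  0.7  -1.09  2.3   1.81  0.54 -0.65]
t 42.6 jaw ang deg -40.7 loc [-52.48  95.95  24.02] Floc [ 0.1 13.7 -2.7] Tn 1.169 w 21.5 tilt 0.53
j [ 0.93  0.71 -1.1   2.3   1.81  0.55 -0.68]
t 42.7 jaw ang deg -42.6 loc [-52.51  95.92  24.02] Floc [-0.4 12.2 -3.5] Tn 1.671 w 21.7 tilt 0.52
j [ 0.94  0.71 -1.11  2.3   1.81  0.56 -0.71]
```

```bash
python3 -m jog '0 0 0 -1 -0.01 1.73 -0.8;0 0 0 -1 -0.01 1.73 -0.8;0 0 0 0 0 0 -0.8' >/dev/null; python3 tq.py; python3 -m jog '0 0.2 0 0 0 0 -0.8;0 0.1 0 0 0 0 -0.8;0 0 0 0 0 0 -0.8' >/dev/null; python3 tq.py
```

```text
t 43.0 jaw ang deg -38.6 loc [-52.46  95.9   24.02] Floc [ 1.1 12.7 -2.5] Tn 0.621 w 21.4 tilt 0.53
j [ 0.93  0.7  -1.09  2.3   1.81  0.54 -0.65]
t 43.3 jaw ang deg -38.7 loc [-52.46  96.06  23.89] Floc [0.1 6.3 3.5] Tn 0.739 w 21.1 tilt 0.23
j [ 0.92  0.7  -1.09  2.3   1.82  0.55 -0.65]
```

```bash
python3 -m jog '0 0.1 0 -0.9 -0.01 1.5 -0.8;0 0 0 0 0 0 -0.8' >/dev/null; python3 tq.py; python3 -m jog '0 0 0 0 0 0 -0.5;0 0 0 0 0 0 -0.2;0 0 0 0 0 0 0;0 0 0 0 0 0 0.2;0 0 0 0 0 0 0.3' 30 >/dev/null; python3 tq.py; python3 -m jog '-0.25 0 0.43 0 0 0 0.3;-0.5 0 0.87 0 0 0 0.3;-1.5 0 2.6 0 0 0 0.3;-2 0 3.46 0 0 0 0.3;-2 0 3.46 0 0 0 0.3;-1 3 2.5 0 0 0 0.3;0 3 1 0 0 0 0.3;0 0 0 0 0 0 0.3' >/dev/null; python3 tq.py; python3 -c "
from m import *
snap('y')
cv2.imwrite('pics/marks3.png',np.hstack([cv2.resize(load(t,'side')[0][203:229,302:330],None,fx=10,fy=10,interpolation=cv2.INTER_NEAREST) for t in 'vy']))
crop('y','side',290,170,410,270,6,'y_c')
a=load('a','side')[0].astype(int);b=load('y','side')[0].astype(int)
print('pen side',np.abs(a-b)[295:330,228:305].mean())
"; python3 prof.py r y; python3 chk.py y
```

```text
t 43.5 jaw ang deg -37.0 loc [-52.43  96.03  23.83] Floc [0.3 6.  2.9] Tn 0.169 w 21.3 tilt 0.12
j [ 0.92  0.7  -1.09  2.3   1.82  0.55 -0.63]
t 44.0 jaw ang deg -37.2 loc [-52.46  93.26  23.52] Floc [ 0.6  0.8 -0.2] Tn -0.051 w 55.5 tilt 0.21
j [ 0.92  0.7  -1.09  2.3   1.82  0.55 -0.63]
t 44.8 jaw ang deg -37.1 loc [-41.26 156.05 172.16] Floc [ 0.7  0.3 -0.3] Tn 0.05 w 55.6 tilt 0.32
j [ 1.22  0.24 -1.44  2.33  0.96  0.39 -0.05]
pen side 18.579591836734693
5 r [160, 211, 240, 252, 254, 252, 241, 217, 190, 181, 193, 215, 229, 232, 232, 231, 230, 230, 229, 224, 214, 201, 186, 176, 170, 170, 171, 171]
5 y [151, 203, 235, 251, 254, 251, 237, 209, 181, 171, 183, 206, 221, 225, 225, 225, 224, 224, 222, 216, 206, 192, 177, 167, 163, 162, 162, 163]
-20 r [172, 218, 244, 254, 255, 253, 240, 213, 186, 173, 185, 208, 226, 231, 230, 228, 228, 228, 225, 220, 208, 190, 169, 140, 103, 65, 39, 27]
-20 y [165, 212, 240, 252, 255, 253, 237, 206, 176, 165, 177, 200, 219, 223, 222, 221, 219, 219, 216, 211, 199, 186, 172, 164, 160, 159, 159, 160]
side [ 1.11 49.19] [ 1.09 49.38] [54.9 27.4] ang 0.1
side [ 1.04 -0.85] [ 1.2  -0.76] [54.6 27. ] ang 0.23
```

View pics/marks3.png

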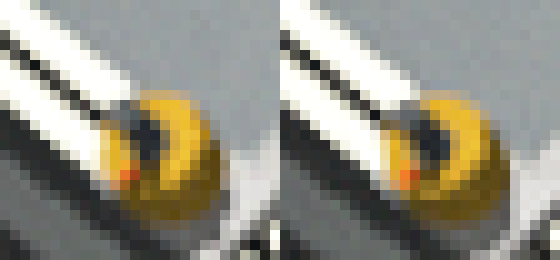

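View pics/y_side.png

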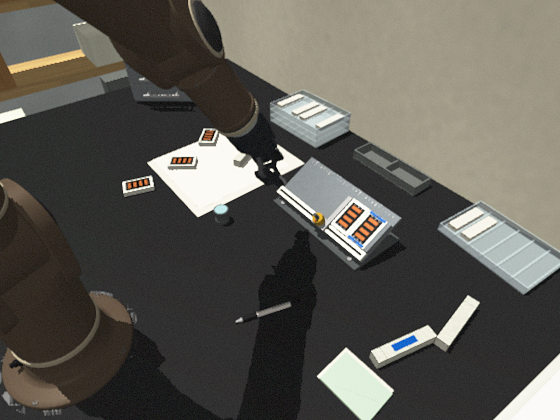

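The mark is back at its hard-down position (315,220), and the blade profile matches the pressed picture. Pen, loupe and cartons are where they were. Handing in.

```bash
python3 -c "
from plant import manip
print(manip.close_job(), manip.sense()['time'])"
```

```text
the job is handed in; nothing more can be done
the job is handed in; nothing more can be done
```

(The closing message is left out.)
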